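Make a hoist control box safe and close its battery bay

TASK

The radio control box of the drum hoist has fresh cells in it, but its three-way selector was left over on 'lower'. First set the selector to its centre off position and then fold the orange guard fully down over it, so that the hoist cannot start when the battery cover closes the circuit. After that lay the battery cover on the open bay and press its corners down until all four clips have clicked home and the cover lies flat on the box all round; leave the pink tub, the steel cup and the small bottle beside the box where they are.

Things in the scene. Friction and masses are not known exactly. Their poses are not given: they have to be found in the camera images.
- control_box: Hoist control box, cream top half over dark grey, 112 x 220 x 52 mm (its x, y, z), does not slide. Origin: centre of its underside, on the table; z up; y runs along the long side from the battery bay (-y half) to the selector (+y end); x points away from the robot. The flat top is 52 mm above the origin. A black folded aerial runs along its back (+x) face, 10 mm proud, lower than the top
- bay (a point): Centre of the open battery bay's mouth, level with the box's top face (box origin + [0, -42, 52] mm), axes as the box. The opening is 66 mm (x) by 90 mm (y), 23 mm deep, with two blue cells in it, tops 5 mm below the mouth. Four sprung catches stick 3 mm in from its two long walls near the corners, 10 mm below the mouth
- selector (a joint): Angle in rad of the selector, a bat-handle toggle with red tip, hinged at the box's top face about the box's y: 0 upright = off, positive leans to +x (raise), negative to -x (lower). Detents at -0.27, 0, +0.27 (the stops). Let go within 0.1 of upright it snaps to 0, beyond 0.13 to the side; the tip needs about 4 to 5 N to leave a detent
- selector_tip (a point): Tip of the selector's lever (moves with it), on the lever's axis 42 mm from its hinge. The lever is round, 12 mm thick over its upper 15 mm, thinner below; nothing but the guard's bracket stands within 25 mm of it
- selector_off (a point): Where the selector's tip stands in the off position: origin of the box + [0, 62, 94] mm; axes as the box. The lever's hinge lies 42 mm below it
- guard (a joint): Angle in rad of the orange guard: 0 = fully down over the selector, 1.75 = open at its stop, leaning away from the selector past the box's +y end. Free hinge: above about 1.0 it falls open, below about 0.8 it falls shut. It goes down only with the selector at off: its cheeks (20 mm apart inside) then stand either side of the lever. Shut, its top is 49 mm above the box's top face
- guard_hinge (a point): Middle of the guard's hinge pin: origin of the box + [0, 96, 72] mm, 34 mm beside the lever; axes as the box, the pin runs along x
- guard_edge (a point): Middle of the free edge of the guard (moves with it): 62 mm from the pin along the guard and 27.5 mm off that line, on the cap's middle plane. The cap is 26 mm wide (x), 3 mm thick; seen open, its outer face looks to +y of the box and can be pushed there
- cover: Grey battery cover, loose, 60 g: plate 76 x 96 x 4 mm (its x, y, z) on four round clip legs 18.3 mm long. Origin: centre of its underside, level with the feet of the legs; z up; the plate's underside is 18.3 mm above it. It starts standing on its legs on the table. The legs measure 65 mm (x) by 89 mm (y) over all, with tapered feet (2.5 mm lead-in) and 0.5 mm of play in the bay; either way round fits
- cover_rib (a point): Middle of the top of the cover's finger rib (cover origin + [0, 0, 36.3] mm, axes as the cover): 12 mm wide (x), 44 mm long (y), 14 mm high above the plate: grip it there. Laid in the bay the cover rests on the catches, plate about 8 mm above the box's top face; each clip needs about 5 to 11 N straight down on its corner to snap in. Pressing one corner tips the opposite one up: do neighbours in turn
- corner_1 (a point): Black press dot on the top of the cover's plate over a clip leg, at cover [-28.2, 40, 22.3] mm; 4 mm above the box's top face when that clip is home, 12 mm or more before
- corner_2 (a point): Black press dot on the top of the cover's plate over a clip leg, at cover [28.2, 40, 22.3] mm; 4 mm above the box's top face when that clip is home, 12 mm or more before
- corner_3 (a point): Black press dot on the top of the cover's plate over a clip leg, at cover [-28.2, -40, 22.3] mm; 4 mm above the box's top face when that clip is home, 12 mm or more before
- corner_4 (a point): Black press dot on the top of the cover's plate over a clip leg, at cover [28.2, -40, 22.3] mm; 4 mm above the box's top face when that clip is home, 12 mm or more before
- gel_tub: Bystander: open pink tub, 96 mm across, 55 mm high; origin: centre of its underside
- cup: Bystander: steel cup, 72 mm across, 82 mm high; origin: centre of its underside
- bottle: Bystander: small brown bottle with a white cap, 30 mm across, 62 mm high, standing; origin: centre of its underside

How it is judged:
On the way, in this order (a step that is already met when the one before it is completed fails the run):
1. the selector is let go in its centre off detent (value of joint selector between -0.05 and 0.05 rad and contact force between selector and the arm below 0.2 N), for 0.2 s.
2. the guard is folded down over the selector in off (value of joint selector between -0.05 and 0.05 rad and value of joint guard below 0.06 rad), for 0.2 s.
3. all four clips of the cover are home in the bay (z of each of corner_1, corner_2, corner_3, corner_4 in the frame of bay below 0.0062 m and horizontal distance between cover and bay below 0.004 m and angle between the y axis of cover and the y axis of control_box, either way round below 0.06 rad), for 0.2 s.
At the end, for the whole second after the job is handed in: selector within 0.05 rad of off; guard within 0.06 rad of fully down; every corner of the cover within 2 mm of flat on the box, cover within 4 mm of the bay centre and square to 0.06 rad; tub, cup and bottle moved under 20 mm and not tipped (all of step 2 and all of step 3 and linear speed of cover below 0.02 m/s); the robot touches nothing.
It fails at once if the pink tub is moved more than 20 mm or tipped (distance of gel_tub from where it was at the start of the episode above 0.02 m or angle between gel_tub's own z axis and vertical above 0.3 rad).
It fails at once if the steel cup is moved more than 20 mm or tipped (distance of cup from where it was at the start of the episode above 0.02 m or angle between cup's own z axis and vertical above 0.3 rad).
It fails at once if the small bottle is moved more than 20 mm or tipped (distance of bottle from where it was at the start of the episode above 0.02 m or angle between bottle's own z axis and vertical above 0.3 rad).
It also fails if it takes over 70 s, if anything falls off the work surface, if the arm or the gripper's body presses on something with over 40 N, if the wrist force passes 120 N, or if a joint passes its speed limit or range.

ROBOT

A 6-joint arm with a two-finger parallel gripper is mounted at the origin on a cart in front of the work surface, level with it; the furniture and walls round the work are solid. World frame = base frame: x ahead of the robot, y to its left, z up, the work surface at z = 0. Lengths are in m, angles in rad, forces in N, time in s.
With the tool pointing down it reaches from about 0.25 to 0.775 m from the base axis. Payload 4 kg.
Tool frame: the origin (TCP) lies midway between the tips of the shut fingers; the grasp point (between the pads) lies 19 mm behind it; z points along the fingers, x is the direction in which the jaws open and shut, and the axes are right-handed (so a half turn about z gives the same grasp; the last joint's range is limited). The gripper opens to 85 mm and grips with 20 to 120 N. Pads are 22 mm wide; open, the fingers measure 114 mm over their backs; the gripper's body (76 mm by 85 mm) begins 54 mm behind the grasp point. The pads swing forward as they close: fully open they stand 13 mm farther back than shut.
Start: joints at [1.137, 0.087, 1.371, -0, 1.684, -0.103], TCP at [0.179, 0.52, 0.231] pointing down, gripper open.
Joint ranges: [-3.1, 3.1], [-0.76, 2.03], [0.27, 2.55], [-1.08, 4.22], [0.17, 2.65], [-2.57, 2.57]. Speed limits (rad/s): [2.79, 2.79, 3.14, 3.14, 3.14, 3.14].

INTERFACE

Orientations are given as a unit quaternion [x, y, z, w].
In Python, from station import * gives the robot as it stands. The module is installed in compiled form; this text tells all that it offers.
- The arm moves only by the shell command python3 -m creep 'ROWS' [FORCE]. ROWS is JSON, a list that holds one entry, the list of rows, each a list of 7 numbers: the shift along the tool's x, y, z as a fraction of full scale, then the turn, a rotation vector about the tool's x, y, z as a fraction of full scale, then the closure, from -1 (fully open) to 1 (shut), so that 0 is half open. A call has 1 to 8 rows; each row shifts and turns the commanded pose from where the row before left it, along the tool's axes as they then stand; what a row does not reach is not made up. Full scale, the value 1, is 3 cm for a shift and 4 degrees for a turn. A row lasts 1/10 s, in which the tool goes at most 50 mm and 8.59 degrees, less where a joint would pass 70% of its speed; a pose out of reach is approached as far as the arm can. A call with a number of a shift or a turn outside -1 to 1 is refused whole. A call with a gripper value outside its range is refused whole. The fingers move at their own pace and stop on an object; FORCE is the grip in N (left out, the last holds). Time passes only in rows, so rows that do not move let the fingers close. It gives the time, the measured TCP pose, the force and the opening at its end, in the units of the state.
- read_state(): the state, without advancing time (a new reading comes with each control period).
- read_camera(name): name is "scene" or "top" or "wrist"; returns a dict with "color" (384x512x3 uint8, red, green, blue), "vertical_fov" (degrees; the focal length in pixels is half the picture's height over the tangent of half this angle, whatever the lens; pixels are square), "cx", "cy" (the principal point, pixels), "eye" and "attitude" of the camera in the world. Camera axes: x right, y up, looking along -z (the intrinsics and any distortion apply to the point x, -y, -z); pixel columns grow to the right and rows downward; lengths in m; the calibration is good to about 2 mm. A picture is of the moment at which its call begins. There is no depth.
- finish_job(): hands the job in, once; it reports no verdict.
The state is a dict: "clock": time; "joint_positions": joint angles; "joint_vel": joint speeds; "joint_torque": joint torques, N m; "tool_pos": TCP position; "tool_rot": TCP orientation; "wrist_force": force on the tool from outside, world axes, zero at the start; "torque": the same for the moment, N m; "finger_gap": finger opening in m.
Only numpy, scipy, OpenCV 4.12 (cv2) and the standard library are available. Lean on these libraries where they do the work, as an engineer would, in place of code of your own. Each camera call takes 0.05 s, during which the arm holds its last target.

## Working session

There is one attempt and no reset: what is moved stays moved. The work goes in short steps, Python scripts to look and compute and a shell command to move; the robot and the scene stay as the last step left them, time stands still between calls to the robot, and variables do not carry over. Pictures are saved under pics/ and viewed, and the job is handed in when it is done.

```bash
mkdir -p pics; python3 - <<'E'
from station import *
import cv2
s=read_state(); print(s)
for n in ["scene","top","wrist"]:
    c=read_camera(n); print(n,{k:v for k,v in c.items() if k!="color"})
    cv2.imwrite(f"pics/{n}0.png",c["color"][:,:,::-1])
E
```

```text
{'clock': 0.0, 'joint_positions': array([ 1.13687466e+00,  8.79526832e-02,  1.37229139e+00, -2.59542190e-05,
        1.68358811e+00, -1.03065161e-01]), 'joint_vel': array([ 0.00046222,  0.00096922, -0.00015271,  0.00073074,  0.00083507,
       -0.00023734]), 'joint_torque': array([ 8.23145783e-04, -3.51865482e+01, -3.13275039e+01, -2.48913821e-04,
        1.07568735e-02,  1.41449971e-05]), 'tool_pos': array([0.17844926, 0.51971016, 0.23012155]), 'tool_rot': array([ 8.13896268e-01,  5.81009132e-01, -9.67096901e-04,  5.64589405e-04]), 'wrist_force': array([-0.34367771, -0.81745698, -0.28461478]), 'torque': array([ 0.01711757,  0.00858068, -0.04175239]), 'finger_gap': 0.08541743894831759}
scene {'vertical_fov': 47.89949349653601, 'cx': 254.84984471207264, 'cy': 192.41716797181104, 'eye': array([-0.03212571, -0.41737675,  0.91252505]), 'attitude': array([ 0.31836149, -0.15015763, -0.39667366,  0.84779046])}
top {'vertical_fov': 44.60716369019962, 'cx': 252.18787174690425, 'cy': 189.2073920570272, 'eye': array([0.29329187, 0.02579516, 1.50373241]), 'attitude': array([ 0.07119269, -0.06041226, -0.69737948,  0.71059399])}
wrist {'vertical_fov': 62.1554774891092, 'cx': 260.2250391121753, 'cy': 194.86360023129401, 'eye': array([0.11675147, 0.54115163, 0.37322042]), 'attitude': array([-0.10845105, -0.07670959,  0.5756673 ,  0.80682165])}
```

View pics/scene0.png

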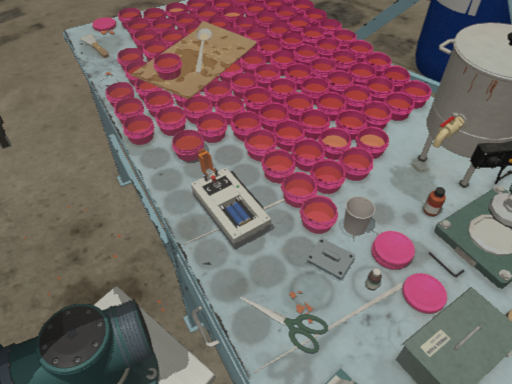

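View pics/top0.png

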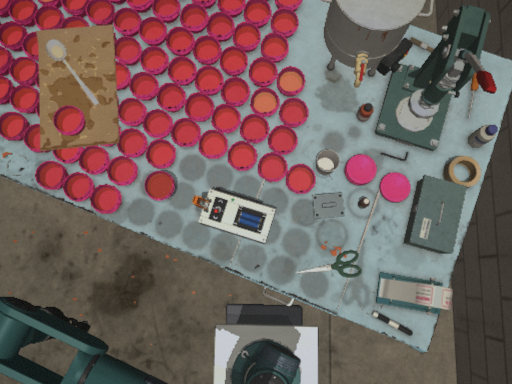

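View pics/wrist0.png

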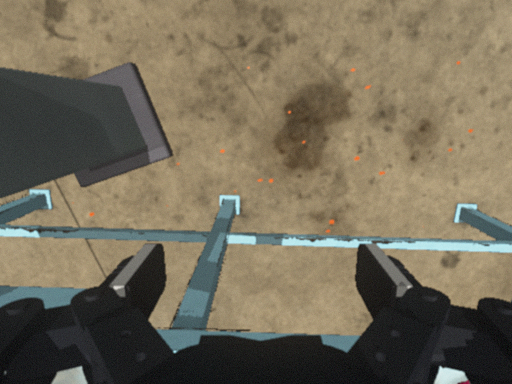

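```bash
cat > h.py <<'E'
import numpy as np, cv2
from scipy.spatial.transform import Rotation as R
from station import *
def snap(n,name,crop=None,k=4):
    c=read_camera(n); im=c["color"][:,:,::-1].copy()
    cv2.imwrite(f"pics/{name}_full.png",im)
    np.save(f"pics/{name}.npy",np.array({k:v for k,v in c.items() if k!="color"},dtype=object),allow_pickle=True)
    if crop: cropf(name,crop,k)
    else: cv2.imwrite(f"pics/{name}.png",im)
def cropf(name,crop,k=4,out=None):
    im=cv2.imread(f"pics/{name}_full.png")
    x0,y0,x1,y1=crop; im=cv2.resize(im[y0:y1,x0:x1],None,fx=k,fy=k,interpolation=cv2.INTER_CUBIC)
    for x in range((x0+9)//10*10,x1,10):
        cv2.line(im,((x-x0)*k,0),((x-x0)*k,6 if x%50 else 16),(0,255,255),1)
        if x%20==0: cv2.putText(im,str(x),((x-x0)*k,26),0,.4,(0,0,255),1)
    for y in range((y0+9)//10*10,y1,10):
        cv2.line(im,(0,(y-y0)*k),(6,(y-y0)*k),(0,255,255),1)
        if y%20==0: cv2.putText(im,str(y),(8,(y-y0)*k+4),0,.4,(0,0,255),1)
    cv2.imwrite(f"pics/{out or name}.png",im)
def cam(name): return np.load(f"pics/{name}.npy",allow_pickle=True).item()
def ray(c,u,v):
    f=192/np.tan(np.radians(c["vertical_fov"])/2)
    d=np.array([(u-c["cx"])/f,-(v-c["cy"])/f,-1]); return R.from_quat(c["attitude"]).apply(d)
def atz(c,u,v,z):
    d=ray(c,u,v); e=c["eye"]; return e+d*(z-e[2])/d[2]
def proj(c,p):
    f=192/np.tan(np.radians(c["vertical_fov"])/2)
    q=R.from_quat(c["attitude"]).inv().apply(np.asarray(p)-c["eye"])
    return np.array([c["cx"]+f*q[...,0]/-q[...,2],c["cy"]-f*q[...,1]/-q[...,2]]).T
E
python3 - <<'E'
from h import *
snap("top","t1",(180,140,390,260),4)
cropf("t1",(180,170,300,260),6)
cropf("t1",(280,140,400,230),6,"t1b")
snap("scene","s1",(170,140,290,250),6)
cropf("s1",(280,180,430,300),5,"s1b")
E
```

```text
(no output)
```

View pics/t1.png

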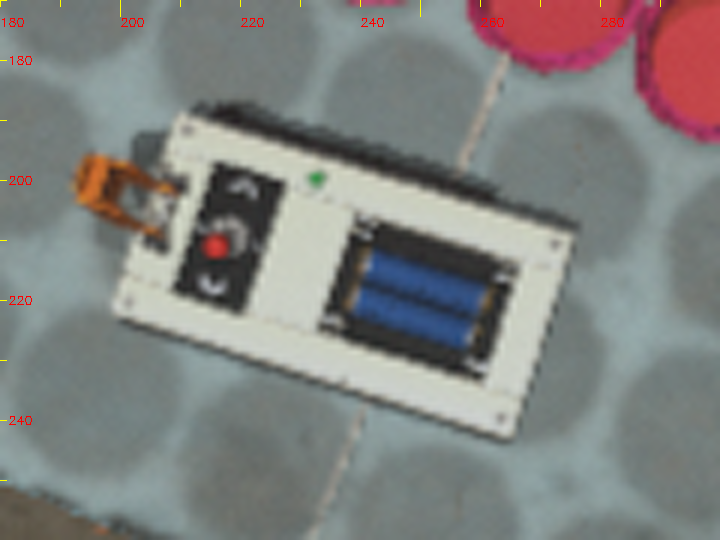

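View pics/t1b.png

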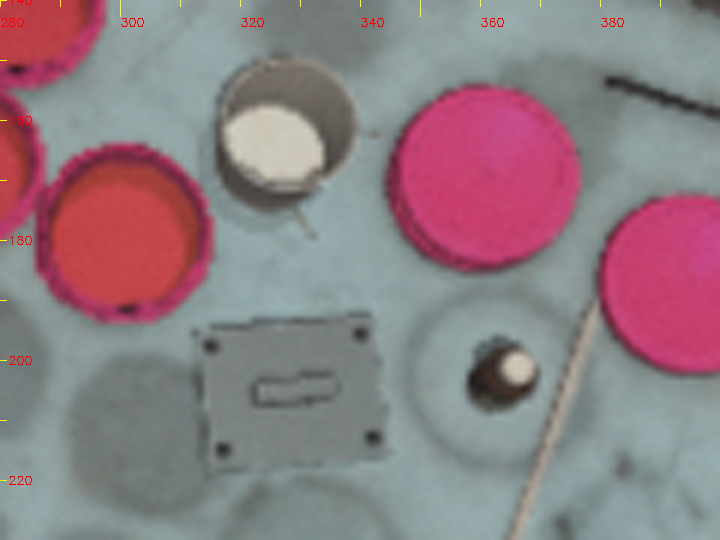

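View pics/s1.png

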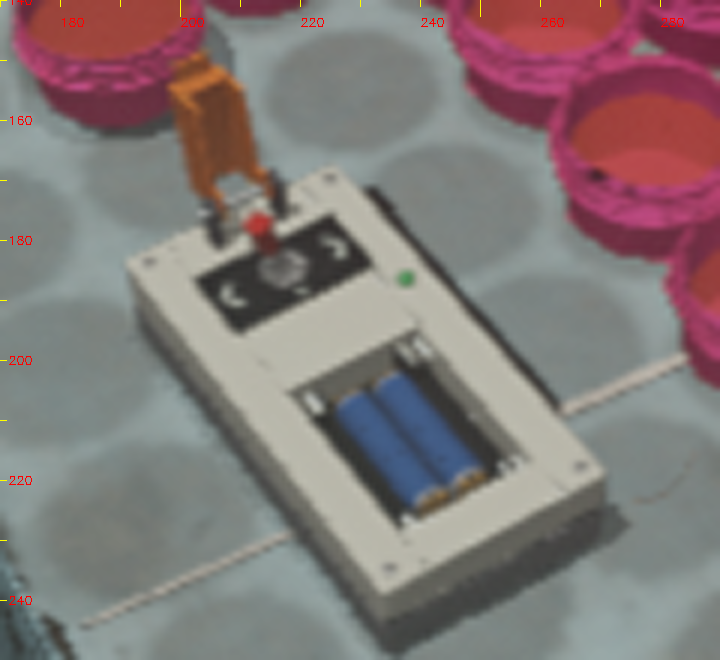

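View pics/s1b.png

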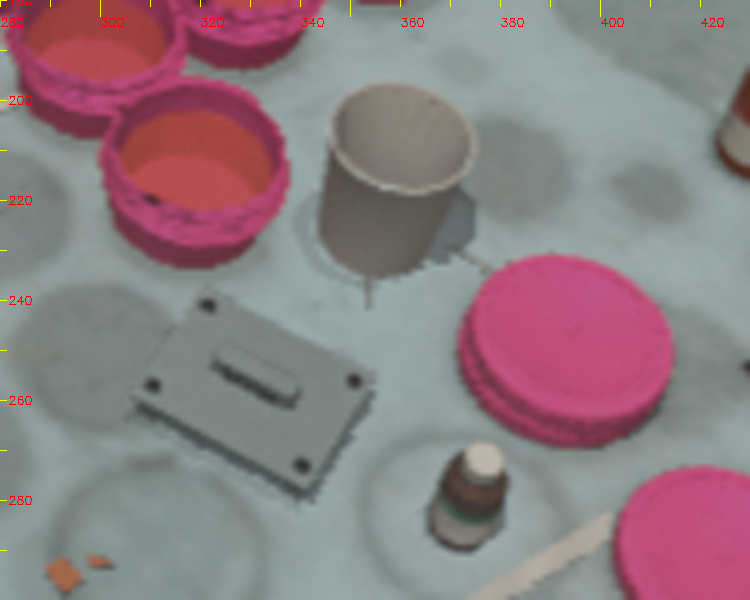

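```bash
cat > m.py <<'E'
from h import *
from scipy.optimize import least_squares
T=cam("t1");S=cam("s1")
px=lambda l,x0,y0,k:[(x0+(x+.5)/k-.5,y0+(y+.5)/k-.5) for x,y in l]
# box corners order: (+x,+y),(-x,+y),(-x,-y),(+x,-y)
bt=px([(182,112),(115,308),(512,438),(575,228)],180,170,6)
bs=px([(335,168),(130,262),(382,598),(605,472)],170,140,6)
L=np.array([(56,110,52),(-56,110,52),(-56,-110,52),(56,-110,52)])/1e3
ct=px([(210,346),(361,334),(373,438),(223,450)],280,140,6)
cs=px([(207,305),(354,381),(302,466),(152,385)],280,180,5)
# cover dots: long side is image right => order around
C=np.array([(28.2,40,22.3),(28.2,-40,22.3),(-28.2,-40,22.3),(-28.2,40,22.3)])/1e3
def w(p,L):
    c,s=np.cos(p[2]),np.sin(p[2]); return np.c_[p[0]+c*L[:,0]-s*L[:,1],p[1]+s*L[:,0]+c*L[:,1],L[:,2]]
for nm,L_,ot,os_ in [("box",L,bt,bs),("cover",C,ct,cs)]:
    for which in ("T","S","TS"):
        def f(p):
            r=[]
            if "T" in which: r.append(proj(T,w(p,L_))-ot)
            if "S" in which: r.append(proj(S,w(p,L_))-os_)
            return np.concatenate(r).ravel()
        s=least_squares(f,[.35,0,-.2]); print(nm,which,s.x.round(4),s.fun.round(1))
for n,c,pts,z in [("tub","t1",[(300.5,178.5)],.055),("cup",0,[(326,164)],.082),("bottle",0,[(366,201.3)],.062)]:
    print(n,atz(T,*pts[0],z).round(3))
for n,p,z in [("tub",(319,215),.055),("cup",(359,207),.082),("bottle",(376.5,272),.062)]: print(n,atz(S,*p,z).round(3))
E
python3 m.py
```

```text
box T [ 0.4851  0.0963 -0.2846] [-0.5 -0.7 -0.7  0.3  0.5 -0.2  0.6  0.5]
box S [ 0.4841  0.0974 -0.2884] [ 0.4 -0.8 -1.1 -0.1 -0.1 -0.1  0.7  0.6]
box TS [ 0.4845  0.0969 -0.2869] [-0.6 -0.5 -0.9  0.4  0.3  0.1  0.4  0.8  0.5 -0.8 -0.9 -0.   0.3 -0.1
  1.   0.6]
cover T [ 0.5257 -0.1925  0.1016] [ 0.2 -0.  -0.1 -0.1 -0.  -0.  -0.1  0.1]
cover S [ 0.5274 -0.1915  0.1065] [ 0.1  0.1 -0.1  0.  -0.1 -0.1  0.1  0. ]
cover TS [ 0.5266 -0.1919  0.1046] [-0.  -0.2 -0.3 -0.4 -0.2 -0.3 -0.2 -0.2  0.1  0.3 -0.1  0.3 -0.1  0.2
  0.1  0.3]
tub [ 0.603 -0.101  0.055]
cup [ 0.645 -0.178  0.082]
bottle [ 0.533 -0.304  0.062]
tub [ 0.592 -0.11   0.055]
cup [ 0.657 -0.182  0.082]
bottle [ 0.534 -0.305  0.062]
```

```bash
cat > go.py <<'E'
from h import *
B=np.array([.4845,.0969]);BY=-.287
def b2w(x,y,z): # box mm -> world
    c,s=np.cos(BY),np.sin(BY); return np.array([B[0]+(c*x-s*y)/1e3,B[1]+(s*x+c*y)/1e3,z/1e3])
def to(p,yaw=None):
    s=read_state(); r=R.from_quat(s["tool_rot"]); d=r.inv().apply(np.asarray(p)-s["tool_pos"])
    m=r.as_matrix(); y=np.arctan2(m[1,0],m[0,0])
    print("t",round(s["clock"],2),"pos",s["tool_pos"].round(4),"yaw",round(y,4),"tilt",m[:2,2].round(4),"F",s["wrist_force"].round(1),"gap",round(s["finger_gap"],4))
    print("shift units",(d/.03).round(3), "mm",(d*1e3).round(1))
    if yaw is not None:
        q=R.from_euler("z",yaw)*R.from_euler("x",np.pi); rv=(r.inv()*q).as_rotvec(degrees=True); print("turn units",(rv/4).round(3))
    d=s["tool_pos"][:2]-B; c,s_=np.cos(BY),np.sin(BY); print("tcp in box mm",((c*d[0]+s_*d[1])*1e3).round(1),((-s_*d[0]+c*d[1])*1e3).round(1),(s["tool_pos"][2]*1e3).round(1))
E
python3 -c "
from go import *
to(b2w(0,62,190),BY)"
python3 -m creep '[[[0,0,0,0,0,1,0],[0,0,0,0,0,1,0],[0,0,0,0,0,1,0],[0,0,0,0,0,1,0],[0,0,0,0,0,1,0],[0,0,0,0,0,1,0],[0,0,0,0,0,1,0],[0,0,0,0,0,1,0]]]' 20
```

```text
t 0.25 pos [0.1785 0.52   0.2307] yaw 1.24 tilt [-0.0005 -0.001 ] F [-0.7 -0.5  0.5] gap 0.0853
shift units [-7.959 14.136  1.365] mm [-238.8  424.1   40.9]
turn units [1.0000e-02 1.3000e-02 2.1873e+01]
tcp in box mm -413.2 319.2 230.7
clock: 1.05
tool_pos: [0.1786, 0.5201, 0.2311]
tool_rot: [0.943, 0.333, -0.0, 0.0]
wrist_force: [0.2, 1.1, -0.2]
finger_gap: 0.0427
```

```bash
python3 -m creep '[[[0,0,0,0,0,1,0],[0,0,0,0,0,1,0],[0,0,0,0,0,1,0],[0,0,0,0,0,1,0],[0,0,0,0,0,1,0],[0,0,0,0,0,1,0],[0,0,0,0,0,1,0],[0,0,0,0,0,1,0]]]' 20
python3 -m creep '[[[0,0,0,0,0,1,0],[0,0,0,0,0,1,0],[0,0,0,0,0,1,0],[0,0,0,0,0,1,0],[0,0,0,0,0,1,0],[0,0,0,0,0,0.8,0]]]' 20
python3 -c "
from go import *
to(b2w(0,62,190),BY)"
```

```text
clock: 1.85
tool_pos: [0.1786, 0.5201, 0.2311]
tool_rot: [0.998, 0.06, -0.0, 0.0]
wrist_force: [0.5, 0.1, -0.0]
finger_gap: 0.0427
clock: 2.45
tool_pos: [0.1786, 0.5201, 0.2311]
tool_rot: [0.99, -0.142, -0.0, 0.0]
wrist_force: [0.5, 1.0, -0.1]
finger_gap: 0.0426
t 2.45 pos [0.1786 0.5201 0.2311] yaw -0.2845 tilt [-0.0001 -0.0003] F [ 0.5  1.  -0.1] gap 0.0426
shift units [13.751  8.611  1.372] mm [412.5 258.3  41.2]
turn units [0.004 0.001 0.036]
tcp in box mm -413.2 319.3 231.1
```

```bash
python3 -m creep '[[[1,0.62,0,0,0,0.036,-0.5],[1,0.62,0,0,0,0,-0.5],[1,0.62,0,0,0,0,-0.5],[1,0.62,0,0,0,0,-0.5],[1,0.62,0,0,0,0,-0.5],[1,0.62,0,0,0,0,-0.5],[1,0.62,0,0,0,0,-0.5],[1,0.62,0,0,0,0,-0.5]]]' 20
python3 -m creep '[[[1,0.62,0,0,0,0,-0.5],[1,0.62,0,0,0,0,-0.5],[1,0.62,0.2,0,0,0,-0.5],[1,0.62,0.2,0,0,0,-0.5],[1,0.62,0.4,0,0,0,-0.5],[0.75,0.55,0.5,0,0,0,-0.5],[0,0,0,0,0,0,-0.5]]]' 20
python3 -c "
from go import *
to(b2w(0,62,80),BY)
snap('wrist','w2');snap('scene','s2',(150,100,300,220),5);snap('top','t2',(180,160,290,250),6)"
```

```text
clock: 3.25
tool_pos: [0.368, 0.3089, 0.2313]
tool_rot: [0.99, -0.142, 0.0, -0.0]
wrist_force: [0.3, -0.3, 0.5]
finger_gap: 0.0639
clock: 3.95
tool_pos: [0.5025, 0.1536, 0.1892]
tool_rot: [0.99, -0.144, -0.002, 0.001]
wrist_force: [-1.1, 0.4, -1.1]
finger_gap: 0.0642
t 3.95 pos [0.5025 0.1536 0.1892] yaw -0.289 tilt [-0.0047 -0.0022] F [-1.1  0.4 -1.1] gap 0.0642
shift units [-0.027 -0.098  3.641] mm [ -0.8  -2.9 109.2]
turn units [ 0.049  0.056 -0.029]
tcp in box mm 1.2 59.4 189.2
```

View pics/w2.png

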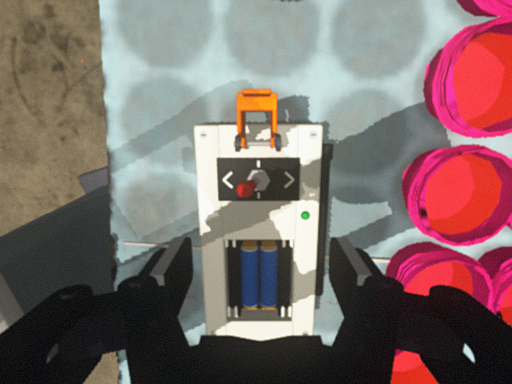

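View pics/s2.png

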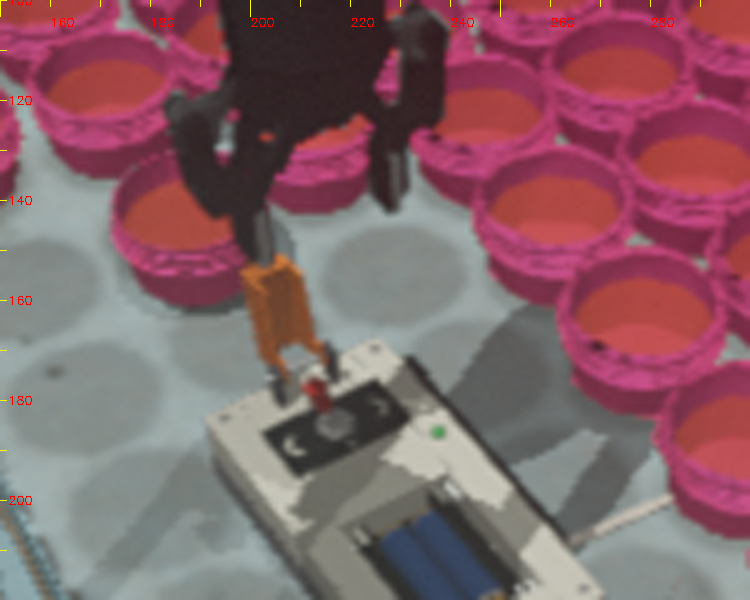

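```bash
python3 - <<'E'
from go import *
cropf("w2",(180,80,340,200),5,"w2c"); cropf("w2",(180,220,340,345),5,"w2d")
c=cam("w2"); print(c)
for p in [(-56,110,52),(56,110,52),(-56,-110,52),(56,-110,52),(0,62,52),(-11.2,62,92.5),(0,96,72),(0,134,128),(-33,3,52),(33,3,52),(-33,-87,52),(33,-87,52)]: print(p,proj(c,b2w(*p)).round(1))
E
```

```text
{'vertical_fov': 62.1554774891092, 'cx': 260.2250391121753, 'cy': 194.86360023129401, 'eye': array([0.52331288, 0.21718738, 0.33197892]), 'attitude': array([-0.13244077,  0.02118299, -0.14277816,  0.98062486])}
(-56, 110, 52) [192.8 126.9]
(56, 110, 52) [322.9 126.6]
(-56, -110, 52) [205.2 341.7]
(56, -110, 52) [312.4 341.8]
(0, 62, 52) [258.  181.1]
(-11.2, 62, 92.5) [243.1 192.8]
(0, 96, 72) [257.6 145.8]
(0, 134, 128) [256.2  94.1]
(-33, 3, 52) [223.6 241.7]
(33, 3, 52) [293.1 241.7]
(-33, -87, 52) [226.5 322.9]
(33, -87, 52) [290.9 322.9]
```

View pics/w2c.png

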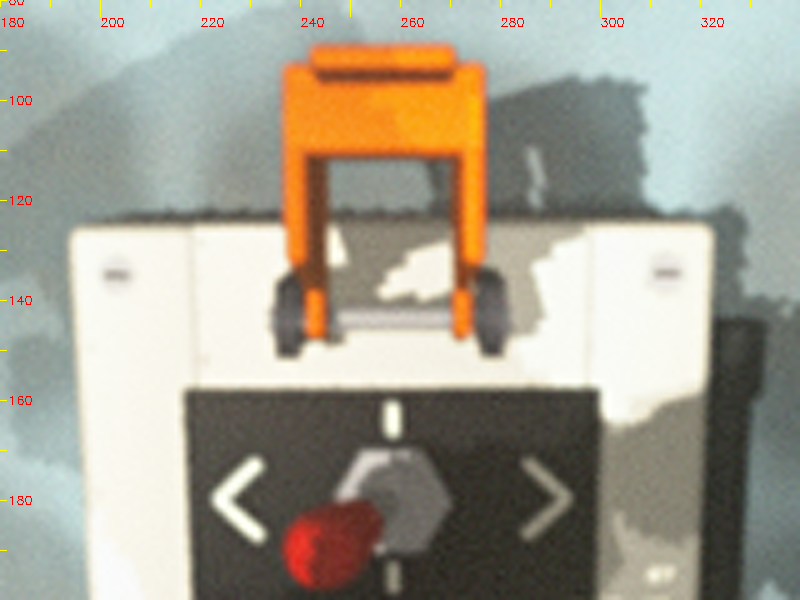

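View pics/w2d.png

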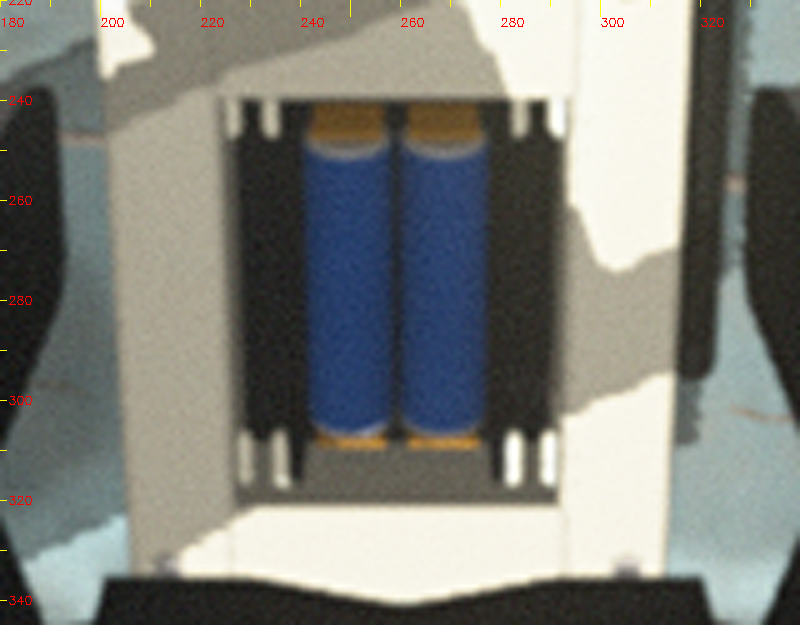

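```bash
python3 -m creep '[[[-0.03,-0.1,0.9,0.05,0.05,0,-0.5],[0,0,0.9,0,0,0,-0.5],[0,0,0.9,0,0,0,-0.5],[0,0,0.9,0,0,0,-0.5],[0,0,0,0,0,0,-0.5]]]' 20
python3 -c "
from go import *
to(b2w(0,62,80),BY)
snap('scene','s3',(170,120,270,200),7)"
```

```text
clock: 4.6
tool_pos: [0.4991, 0.1606, 0.0809]
tool_rot: [0.99, -0.141, -0.002, -0.0]
wrist_force: [-0.6, 0.1, -0.6]
finger_gap: 0.0641
t 4.6 pos [0.4991 0.1606 0.0809] yaw -0.2824 tilt [-0.0032  0.0012] F [-0.6  0.1 -0.6] gap 0.0641
shift units [0.133 0.108 0.031] mm [4.  3.2 0.9]
turn units [-0.004  0.049  0.065]
tcp in box mm -4.0 65.2 80.9
```

View pics/s3.png

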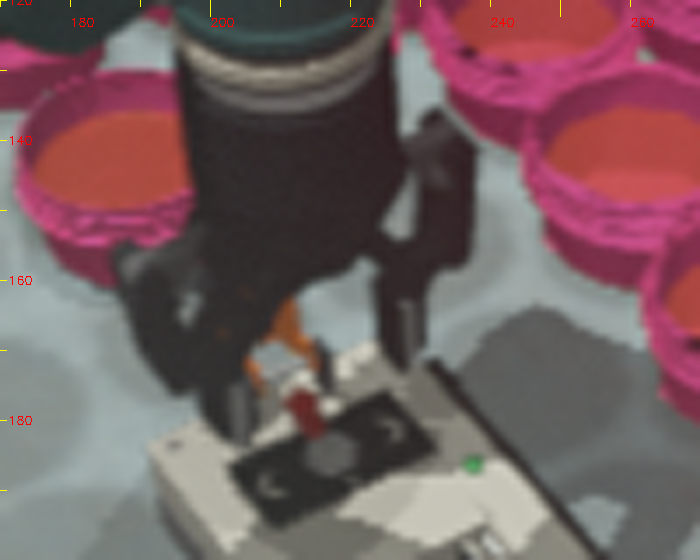

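```bash
python3 -m creep '[[[0,0,0,0,0,0,-0.5],[0,0,0,0,0,0,-0.5]]]'
python3 -c "
from go import *
to(b2w(0,62,80),BY)"
```

```text
clock: 4.85
tool_pos: [0.5039, 0.1606, 0.0869]
tool_rot: [0.99, -0.141, 0.004, -0.002]
wrist_force: [-0.1, -0.6, 0.5]
finger_gap: 0.0642
t 4.85 pos [0.5039 0.1606 0.0869] yaw -0.2838 tilt [0.0089 0.0034] F [-0.1 -0.6  0.5] gap 0.0642
shift units [-0.022  0.155  0.23 ] mm [-0.7  4.6  6.9]
turn units [-0.083 -0.109  0.046]
tcp in box mm 0.6 66.6 86.9
```

```bash
for i in 1 2 3; do python3 -m creep '[[[0,0,0,0,0,0,-0.5]]]' | sed -n 1,2p; done
python3 -c "
from go import *
to(b2w(0,62,80),BY)"
```

```text
clock: 4.95
tool_pos: [0.5036, 0.1603, 0.0864]
clock: 5.05
tool_pos: [0.5032, 0.1601, 0.0856]
clock: 5.15
tool_pos: [0.5028, 0.1599, 0.0849]
t 5.15 pos [0.5028 0.1599 0.0849] yaw -0.2846 tilt [0.0054 0.0026] F [ 0.5  0.2 -0.4] gap 0.0642
shift units [0.008 0.121 0.164] mm [0.2 3.6 4.9]
turn units [-0.058 -0.063  0.035]
tcp in box mm -0.3 65.6 84.9
```

```bash
python3 -m creep '[[[0,0.05,0.1,0,0,0,-0.2],[0,0,0,0,0,0,0.1],[0,0,0,0,0,0,0.3],[0,0,0,0,0,0,0.5],[0,0,0,0,0,0,0.6],[0,0,0,0,0,0,0.65]]]' 20
python3 -c "
from go import *
to(b2w(0,62,80),BY)
snap('scene','s4',(170,120,270,200),7)"
```

```text
clock: 5.75
tool_pos: [0.5026, 0.1584, 0.0814]
tool_rot: [0.99, -0.142, 0.003, -0.001]
wrist_force: [0.4, -0.9, 0.6]
finger_gap: 0.015
t 5.75 pos [0.5026 0.1584 0.0814] yaw -0.2844 tilt [0.0057 0.0022] F [ 0.4 -0.9  0.6] gap 0.015
shift units [0.002 0.07  0.047] mm [0.  2.1 1.4]
turn units [-0.053 -0.069  0.037]
tcp in box mm -0.1 64.1 81.4
```

View pics/s4.png

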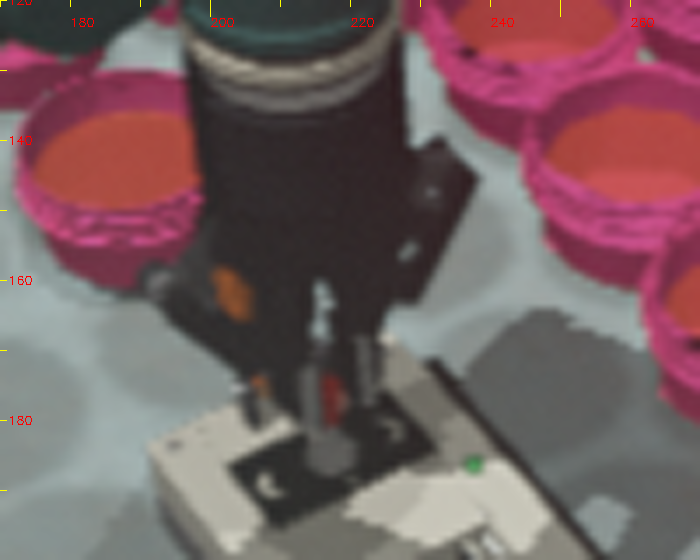

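```bash
python3 -m creep '[[[0,0,0,0,0,0,0.6],[0,0,0,0,0,0,0.3],[0,0,0,0,0,0,0],[0,0,0,0,0,0,0],[0,0,0,0,0,0,0],[0,0,-0.5,0,0,0,0],[0,0,-1,0,0,0,0],[0,0,-1,0,0,0,0]]]' 20
python3 -m creep '[[[0,0,-0.5,0,0,0,0],[0,0,0,0,0,0,0],[0,0,0,0,0,0,0]]]' 20
python3 -c "
from go import *
to(b2w(0,160,165),BY)
snap('wrist','w5',(180,80,340,200),5)
c=cam('w5')
print(proj(c,b2w(0,62,94)),proj(c,b2w(0,134,128)))"
```

```text
clock: 6.6
tool_pos: [0.5012, 0.1582, 0.1564]
tool_rot: [0.99, -0.142, 0.001, -0.001]
wrist_force: [0.2, -0.3, -0.4]
finger_gap: 0.0424
clock: 6.9
tool_pos: [0.5013, 0.1582, 0.1704]
tool_rot: [0.99, -0.142, 0.001, -0.001]
wrist_force: [-0.6, 0.3, -1.1]
finger_gap: 0.0426
t 6.9 pos [0.5013 0.1582 0.1704] yaw -0.2845 tilt [0.0033 0.0022] F [-0.6  0.3 -1.1] gap 0.0426
shift units [ 0.048 -3.215  0.19 ] mm [  1.4 -96.5   5.7]
turn units [-0.044 -0.036  0.036]
tcp in box mm -1.2 63.5 170.4
[259.92319397 206.28534327] [260.23933328 100.96742239]
```

View pics/w5.png

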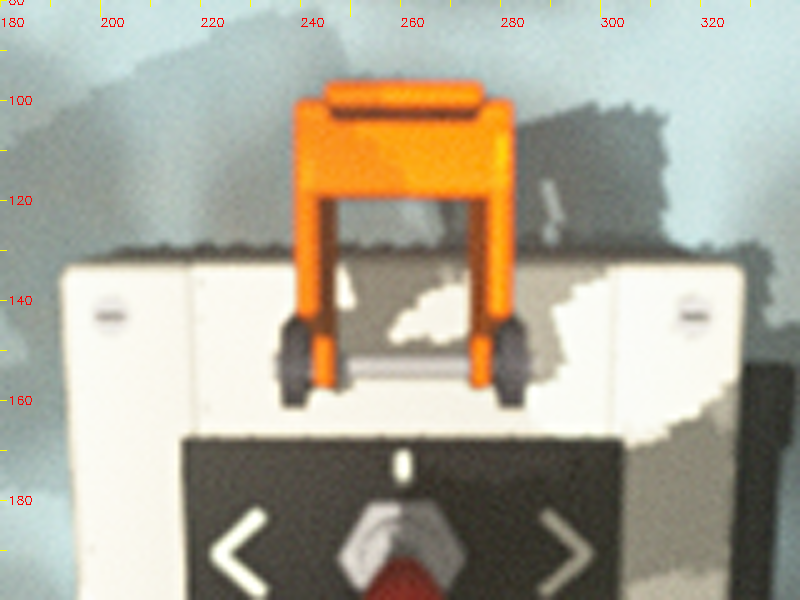

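```bash
python3 -m creep '[[[0.05,-0.85,0,0,0,0,1],[0,-0.85,0,0,0,0,1],[0,-0.85,0,0,0,0,1],[0,-0.85,0,0,0,0,1],[0,0,0,0,0,0,1],[0,0,0.6,0,0,0,1],[0,0,0.6,0,0,0,1],[0,0,0.4,0,0,0,1]]]' 20
python3 -m creep '[[[0,0,0,0,0,0,1],[0,0,0,0,0,0,1]]]'
python3 -c "
from go import *
to(b2w(0,100,120),BY)
snap('scene','s6',(150,100,270,200),6)"
```

```text
clock: 7.75
tool_pos: [0.5304, 0.2547, 0.1204]
tool_rot: [0.99, -0.142, -0.0, -0.0]
wrist_force: [0.1, -0.4, -0.3]
finger_gap: 0.0003
clock: 7.95
tool_pos: [0.5317, 0.2554, 0.1232]
tool_rot: [0.99, -0.142, 0.001, -0.001]
wrist_force: [0.3, 0.5, 0.1]
finger_gap: 0.0
t 7.95 pos [0.5317 0.2554 0.1232] yaw -0.2849 tilt [0.0033 0.0019] F [0.3 0.5 0.1] gap 0.0
shift units [-0.019  2.179  0.101] mm [-0.6 65.4  3. ]
turn units [-0.04  -0.037  0.03 ]
tcp in box mm 0.4 165.3 123.2
```

View pics/s6.png

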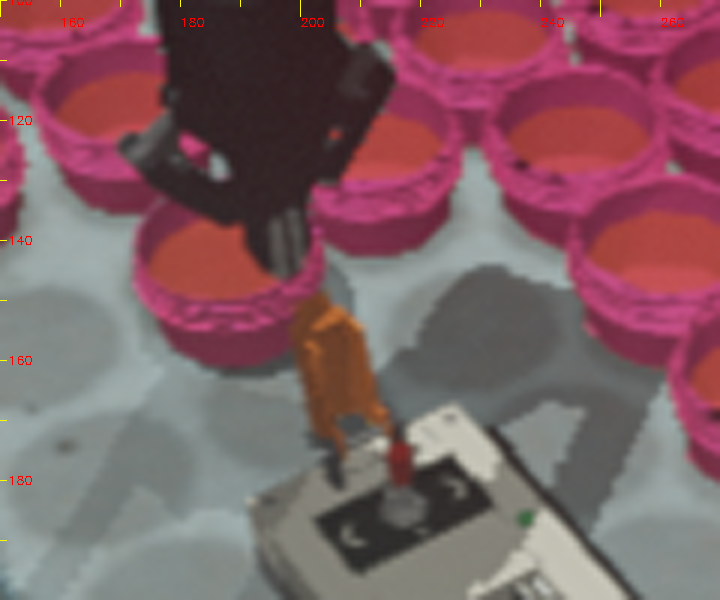

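```bash
python3 -m creep '[[[0,0.3,0.05,0,0,0,1],[0,0.3,0,0,0,0,1],[0,0.3,0,0,0,0,1],[0,0.3,0,0,0,0,1],[0,0.3,0,0,0,0,1],[0,0.3,0,0,0,0,1],[0,0.2,0,0,0,0,1],[0,0.1,0,0,0,0,1]]]'
python3 -c "
from go import *
to(b2w(0,100,120),BY)
snap('scene','s7',(150,100,270,200),6)"
```

```text
clock: 8.8
tool_pos: [0.5141, 0.1946, 0.1219]
tool_rot: [0.99, -0.142, 0.002, -0.001]
wrist_force: [0.6, 0.3, 0.4]
finger_gap: 0.0003
t 8.8 pos [0.5141 0.1946 0.1219] yaw -0.2851 tilt [0.0042 0.0023] F [0.6 0.3 0.4] gap 0.0003
shift units [-0.023  0.07   0.064] mm [-0.7  2.1  1.9]
turn units [-0.048 -0.049  0.027]
tcp in box mm 0.7 102.1 121.9
```

View pics/s7.png

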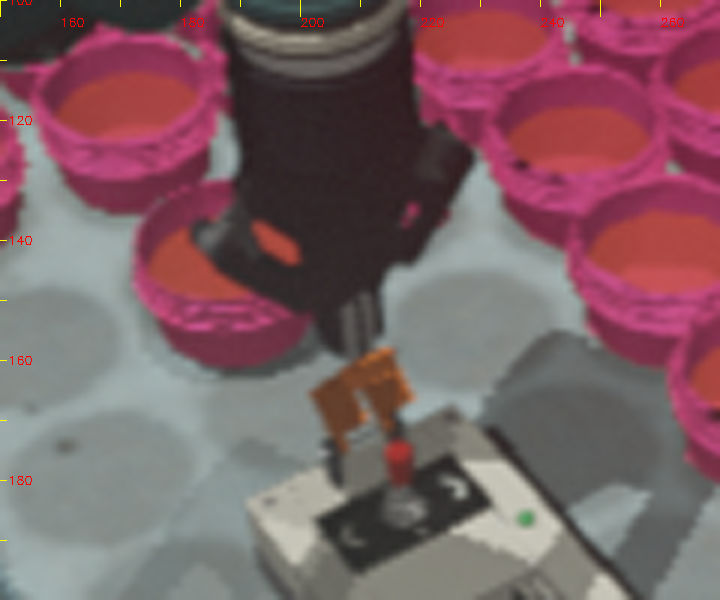

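```bash
python3 -m creep '[[[0,0.3,0,0,0,0,1],[0,0.3,0,0,0,0,1],[0,0.25,0,0,0,0,1],[0,0,0,0,0,0,1],[0,0,0,0,0,0,1]]]'
python3 -c "
from go import *
to(b2w(0,100,120),BY)
snap('scene','s8',(150,100,270,200),6)"
```

```text
clock: 9.35
tool_pos: [0.5071, 0.1707, 0.1219]
tool_rot: [0.99, -0.142, 0.002, -0.002]
wrist_force: [-1.1, 0.5, 0.0]
finger_gap: -0.0001
t 9.35 pos [0.5071 0.1707 0.1219] yaw -0.2849 tilt [0.0045 0.0027] F [-1.1  0.5  0. ] gap -0.0001
shift units [-0.026 -0.759  0.067] mm [ -0.8 -22.8   2. ]
turn units [-0.056 -0.051  0.03 ]
tcp in box mm 0.8 77.2 121.9
```

View pics/s8.png

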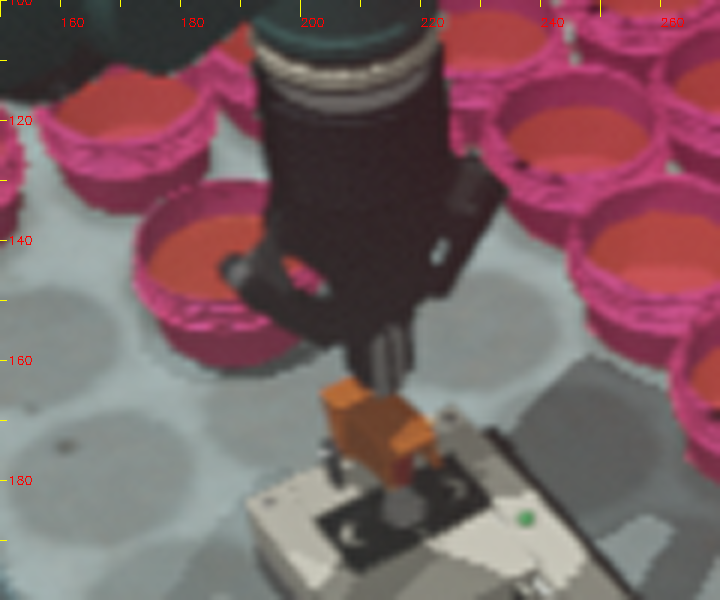

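```bash
python3 -m creep '[[[0,0,-1,0,0,0,1],[0,0,-1,0,0,0,0.5],[0,0.8,-0.7,0,0,0,0],[0,1,0,0,0,0,0],[0,1,0,0,0,0,0],[0,0,0,0,0,0,0]]]'
python3 -c "
from go import *
to([.5266,-.192,.15],.1046)
snap('scene','s9',(170,130,270,210),7);snap('wrist','w9')
c=cam('w9')
print(proj(c,b2w(0,34,99.5)),proj(c,b2w(0,96,72)))"
```

```text
clock: 10.0
tool_pos: [0.4828, 0.0879, 0.2031]
tool_rot: [0.99, -0.143, 0.002, -0.001]
wrist_force: [0.3, 0.0, -0.0]
finger_gap: 0.0427
t 10.0 pos [0.4828 0.0879 0.2031] yaw -0.2875 tilt [0.0051 0.0012] F [ 0.3  0.  -0. ] gap 0.0427
shift units [4.038 8.539 1.765] mm [121.1 256.2  53. ]
turn units [-0.024 -0.071 -5.616]
tcp in box mm 0.9 -9.1 203.1
[256.89382127 142.28164595] [256.863949    60.76865313]
```

View pics/s9.png

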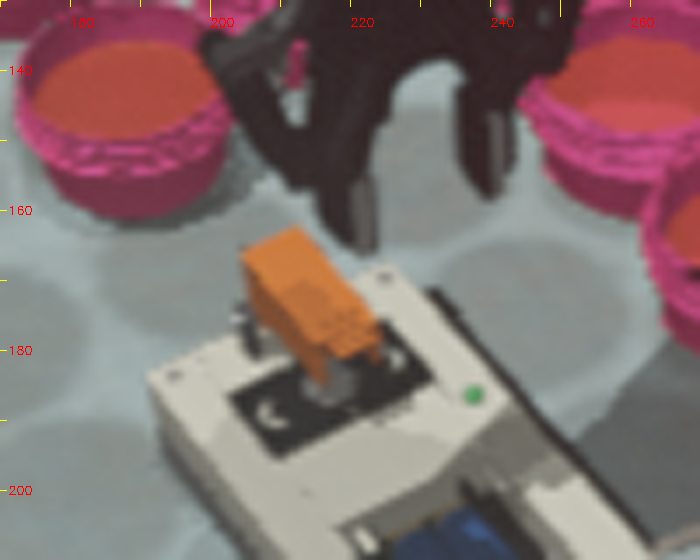

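View pics/w9.png

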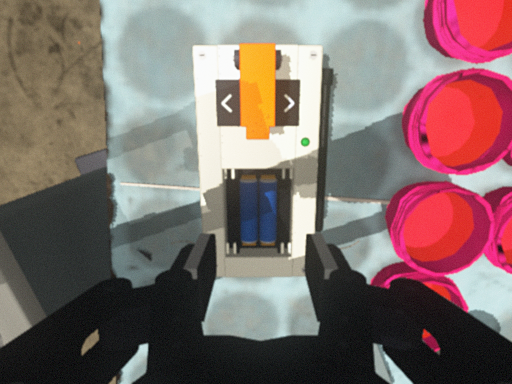

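```bash
python3 -m creep '[[[0.5,1,0,0,0,0,0],[0.5,1,0,0,0,0,0],[0.5,1,0,0,0,0,0],[0.5,1,0,0,0,0,0],[0.5,1,0,0,0,0,0],[0.5,1,0,0,0,0,0],[0.5,1,0,0,0,0,0],[0.5,1,0,0,0,0,0]]]'
python3 -m creep '[[[0,0.5,0,0,0,-1,0],[0,0,0,0,0,-1,0],[0,0,0,0,0,-1,0],[0,0,0,0,0,-1,0],[0,0,0,0,0,-0.8,0],[0,0,0,0,0,-0.8,0],[0,0,0,0,0,0,0],[0,0,0,0,0,0,0]]]'
python3 -c "
from go import *
to([.5266,-.192,.20],.1046)
snap('wrist','w10',(180,80,340,240),5)
c=cam('w10')
C=np.array([(28.2,40,22.3),(28.2,-40,22.3),(-28.2,-40,22.3),(-28.2,40,22.3),(0,0,36.3)])/1e3
r=R.from_euler('z',.1046)
print(proj(c,r.apply(C)+[.5266,-.192,0]).round(1))"
```

```text
clock: 10.9
tool_pos: [0.5321, -0.1742, 0.2017]
tool_rot: [0.99, -0.141, 0.002, -0.002]
wrist_force: [0.5, 0.7, -0.1]
finger_gap: 0.0427
clock: 11.7
tool_pos: [0.5274, -0.1876, 0.2017]
tool_rot: [0.999, 0.053, 0.002, -0.001]
wrist_force: [-0.4, -0.2, 0.7]
finger_gap: 0.0428
t 11.7 pos [ 0.5274 -0.1876  0.2017] yaw 0.1067 tilt [0.0041 0.0029] F [-0.4 -0.2  0.7] gap 0.0428
shift units [-0.043  0.144  0.057] mm [-1.3  4.3  1.7]
turn units [-0.036 -0.063  0.03 ]
tcp in box mm 121.7 -260.7 201.7
[[285.1 139.9]
 [283.5 215.6]
 [230.7 215.7]
 [228.8 139.9]
 [257.  182. ]]
```

View pics/w10.png

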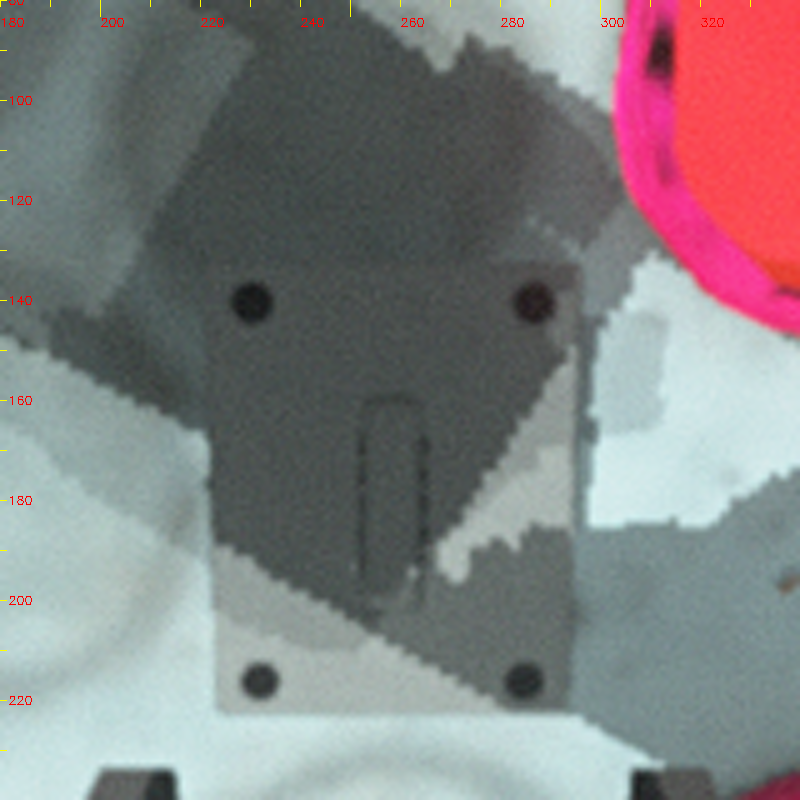

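View pics/w10_full.png

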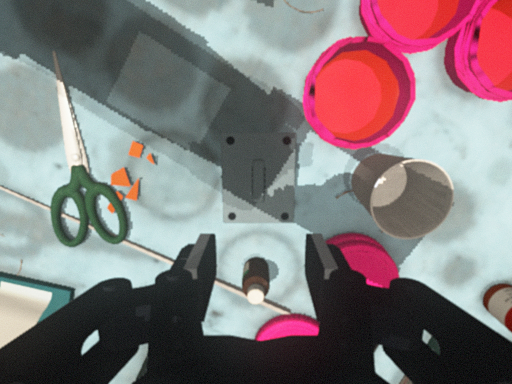

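```bash
python3 -c "
from go import *
cropf('w9',(185,35,335,180),5,'w9c');cropf('w9',(185,160,335,285),5,'w9d')"
```

```text
(no output)
```

View pics/w9c.png

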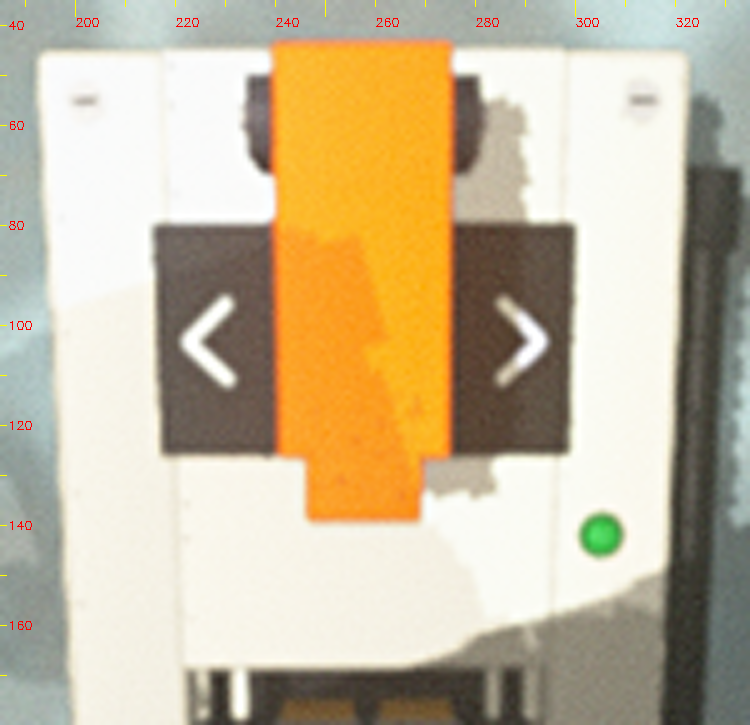

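View pics/w9d.png

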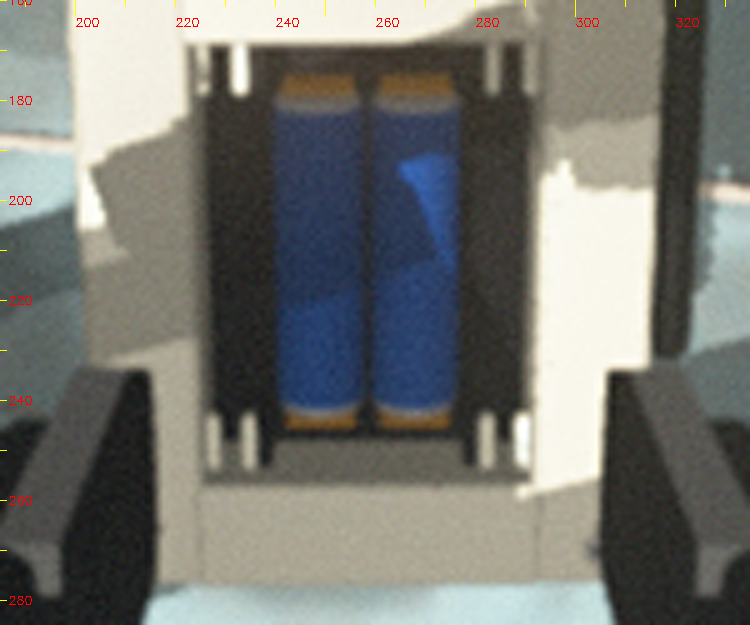

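```bash
cat > f.py <<'E'
from go import *
from scipy.optimize import least_squares
def w(p,L):
    return R.from_euler('z',p[2]).apply(L)+[p[0],p[1],0]
def fit(c,L,o,p0):
    L=np.array(L)/1e3;o=np.array(o)
    s=least_squares(lambda p:(proj(c,w(p,L))-o).ravel(),p0); return s.x,s.fun.reshape(-1,2)
if __name__=="__main__":
    L=[(-56,110,52),(56,110,52),(-33,3,52),(33,3,52),(-33,-87,52),(33,-87,52)]
    x,r=fit(cam('w9'),L,[(192.6,45),(322.6,45),(222.4,168.6),(293.2,168.6),(225.8,256.8),(292.2,256.6)],[.48,.1,-.28]);print("box w9",x.round(4),r.round(1).tolist())
    x,r=fit(cam('w2'),L,[(193,124.8),(322.3,124.8),(222.8,239),(293,239),(226.2,320.6),(291,320.6)],[.48,.1,-.28]);print("box w2",x.round(4),r.round(1).tolist())
    C=[(28.2,40,22.3),(28.2,-40,22.3),(-28.2,-40,22.3),(-28.2,40,22.3)]
    x,r=fit(cam('w10'),C,[(286.5,140),(284.2,215.8),(231.8,215.8),(230,140)],[.52,-.19,.1]);print("cover",x.round(4),r.round(1).tolist())
E
python3 f.py
```

```text
box w9 [ 0.4858  0.0982 -0.2837] [[-1.1, -0.3], [0.9, -0.7], [0.5, 0.5], [0.3, 0.2], [0.1, 0.4], [-0.8, 0.3]]
box w2 [ 0.4849  0.0991 -0.2874] [[-0.6, -0.6], [0.5, -0.8], [0.5, 0.5], [-0.1, 0.5], [-0.0, 0.4], [-0.3, 0.4]]
cover [ 0.5277 -0.192   0.1022] [[-0.2, 0.1], [0.3, 0.0], [-0.2, -0.1], [0.1, -0.0]]
```

```bash
python3 -m creep '[[[0,0.14,0.8,-0.04,-0.06,0.03,0.2],[0,0,0.8,0,0,0,0.2],[0,0,0.8,0,0,0,0.2],[0,0,0.8,0,0,0,0.2],[0,0,0.8,0,0,0,0.2],[0,0,0.6,0,0,0,0.2],[0,0,0,0,0,0,0.2],[0,0,0,0,0,0,0.2]]]'
python3 -c "
from go import *
to([.5272,-.192,.028],.103)"
```

```text
clock: 12.55
tool_pos: [0.5276, -0.1924, 0.0642]
tool_rot: [0.999, 0.052, 0.0, 0.0]
wrist_force: [0.2, 0.1, 0.6]
finger_gap: 0.0345
t 12.55 pos [ 0.5276 -0.1924  0.0642] yaw 0.1042 tilt [ 0.0003 -0.0006] F [0.2 0.1 0.6] gap 0.0345
shift units [-0.012 -0.016  1.206] mm [-0.4 -0.5 36.2]
turn units [ 0.008 -0.003  0.018]
tcp in box mm 123.2 -265.3 64.2
```

```bash
python3 -m creep '[[[0,0,0.4,0,0,0,0.2],[0,0,0.4,0,0,0,0.2],[0,0,0.3,0,0,0,0.2],[0,0,0,0,0,0,0.2],[0,0,0,0,0,0,0.2]]]'
python3 -c "
from go import *
to([.5272,-.192,.028],.103)
snap('scene','s11',(280,180,400,290),6)"
```

```text
clock: 13.05
tool_pos: [0.5272, -0.1924, 0.0306]
tool_rot: [0.999, 0.052, -0.0, 0.0]
wrist_force: [0.3, 0.1, 0.5]
finger_gap: 0.034
t 13.05 pos [ 0.5272 -0.1924  0.0306] yaw 0.1043 tilt [-0.0003 -0.0003] F [0.3 0.1 0.5] gap 0.034
shift units [ 0.002 -0.015  0.086] mm [ 0.1 -0.4  2.6]
turn units [0.004 0.005 0.019]
tcp in box mm 122.9 -265.4 30.6
```

View pics/s11.png

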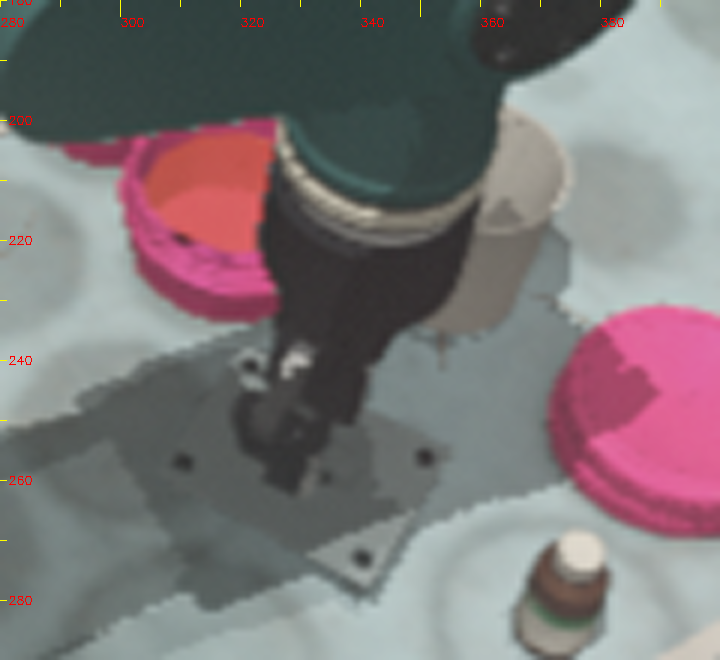

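```bash
python3 -m creep '[[[0,0,0.08,0,0,0,0.3],[0,0,0,0,0,0,1],[0,0,0,0,0,0,1],[0,0,0,0,0,0,1],[0,0,0,0,0,0,1]]]' 45
python3 -c "
from go import *
to([.5272,-.192,.028],.103)"
```

```text
clock: 13.6
tool_pos: [0.5277, -0.1927, 0.029]
tool_rot: [0.999, 0.052, 0.001, 0.001]
wrist_force: [-0.4, -0.1, 1.0]
finger_gap: 0.0104
t 13.6 pos [ 0.5277 -0.1927  0.029 ] yaw 0.1044 tilt [ 0.0011 -0.0011] F [-0.4 -0.1  1. ] gap 0.0104
shift units [-0.013 -0.024  0.033] mm [-0.4 -0.7  1. ]
turn units [ 0.017 -0.014  0.02 ]
tcp in box mm 123.4 -265.5 29.0
```

```bash
python3 -m creep '[[[0,0,-0.2,0,0,0,1],[0,0,-0.6,0,0,0,1],[0,0,-1,0,0,0,1],[0,0,-1,0,0,0,1],[0,0,-1,0,0,0,1],[0,0,-1,0,0,0,1],[0,0,0,0,0,0,1],[0,0,0,0,0,0,1]]]' 
python3 -c "
from go import *
BX=b2w(0,-42,190)
B[:]=[.4850,.0975]
to(b2w(0,-42,170),-.286)
snap('wrist','w12',(180,200,340,320),5)
snap('scene','s12',(260,100,400,240),5)
"
```

```text
clock: 14.4
tool_pos: [0.5275, -0.1925, 0.173]
tool_rot: [0.999, 0.052, 0.001, 0.001]
wrist_force: [-0.4, -0.4, -2.3]
finger_gap: 0.0102
t 14.4 pos [ 0.5275 -0.1925  0.173 ] yaw 0.1044 tilt [ 0.0015 -0.0012] F [-0.4 -0.4 -2.3] gap 0.0102
shift units [-0.936 -8.468  0.089] mm [ -28.1 -254.     2.7]
turn units [ 0.016 -0.024  5.592]
tcp in box mm 122.9 -266.1 173.0
```

View pics/w12_full.png

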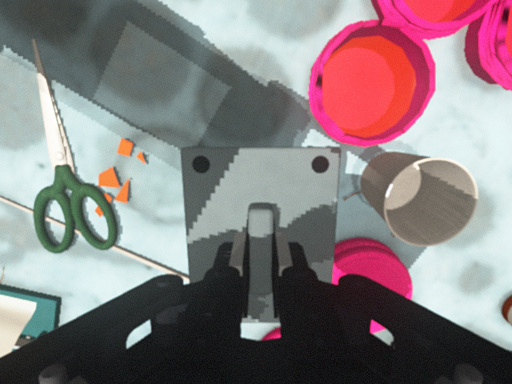

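View pics/s12.png

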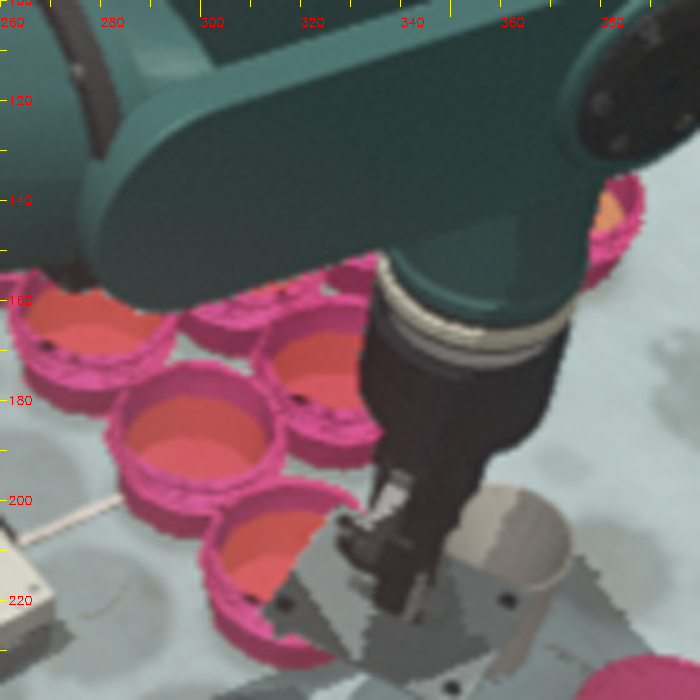

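```bash
python3 -m creep '[[[-0.1,-0.5,0,0,0,0,1],[-0.1,-1,0,0,0,0,1],[-0.1,-1,0,0,0,0,1],[-0.1,-1,0,0,0,0,1],[-0.1,-1,0,0,0,0,1],[-0.1,-1,0,0,0,0,1],[-0.1,-1,0,0,0,0,1],[-0.1,-1,0,0,0,0,1]]]' 
python3 -m creep '[[[-0.14,-0.7,0,0,0,0.6,1],[0,-0.27,0,0,0,1,1],[0,0,0,0,0,1,1],[0,0,0,0,0,1,1],[0,0,0,0,0,1,1],[0,0,0,0,0,1,1],[0,0,0,0,0,0,1],[0,0,0,0,0,0,1]]]' 
python3 -c "
from go import *
B[:]=[.4850,.0975]
to(b2w(0,-42,100),-.286)
snap('wrist','w13')
snap('scene','s13',(170,130,310,250),5)
"
```

```text
clock: 15.3
tool_pos: [0.4782, 0.0309, 0.1709]
tool_rot: [0.999, 0.052, -0.001, -0.0]
wrist_force: [1.0, -0.7, -1.6]
finger_gap: 0.0102
clock: 16.1
tool_pos: [0.4722, 0.0579, 0.1715]
tool_rot: [0.99, -0.142, -0.001, 0.0]
wrist_force: [-0.5, 0.2, -0.9]
finger_gap: 0.0099
t 16.1 pos [0.4722 0.0579 0.1715] yaw -0.2846 tilt [-0.0016 -0.0005] F [-0.5  0.2 -0.9] gap 0.0099
shift units [0.037 0.01  2.382] mm [ 1.1  0.3 71.5]
turn units [0.013 0.019 0.02 ]
tcp in box mm -1.0 -41.6 171.5
```

View pics/w13.png

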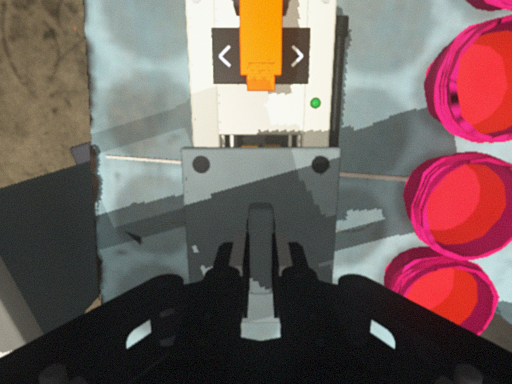

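View pics/s13.png

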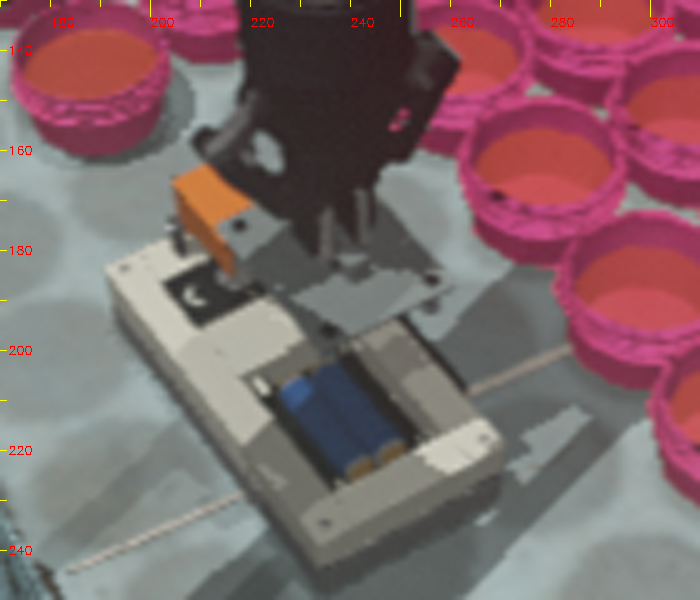

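```bash
python3 -c "
from go import *
cropf('w13',(180,110,345,185),4,'w13c')"
```

```text
(no output)
```

View pics/w13c.png

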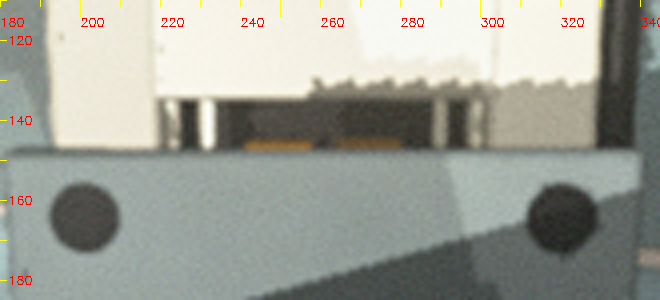

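```bash
cat > rel.py <<'E'
from go import *
def rel(name,tz,dots,bay):
    c=cam(name)
    d=[atz(c,*p,tz-.0067) for p in dots]; b=[atz(c,*p,.052) for p in bay]
    dv=d[1]-d[0]; bv=b[1]-b[0]
    print("dot span",np.linalg.norm(dv)*1e3,"yaw",np.arctan2(dv[1],dv[0]),"bay width",np.linalg.norm(bv)*1e3,"yaw",np.arctan2(bv[1],bv[0]))
    r=R.from_euler('z',-BY)
    m=r.apply((d[0]+d[1])/2); n=r.apply((b[0]+b[1])/2)
    # cover centre = m - 40 in y ; bay centre = n -45 in y
    e=(m-[0,.040,0])-(n-[0,.045,0]); print("cover minus bay (box axes, mm)",(e*1e3).round(2))
    print("cover world",r.inv().apply(m-[0,.04,0]).round(4),"bay world",r.inv().apply(n-[0,.045,0]).round(4))
E
python3 -c "
from rel import *
rel('w13',.1715,[(201.1,164.1),(320.4,164.4)],[(219.6,134.2),(301.4,134.2)])"
```

```text
dot span 56.57694852381121 yaw -0.2876222951012195 bay width 66.38403935400575 yaw -0.28519337226475944
cover minus bay (box axes, mm) [  0.17  -0.19 112.8 ]
cover world [0.4738 0.0582 0.1648] bay world [0.4737 0.0584 0.052 ]
```

```bash
python3 -m creep '[[[0,0,0.6,0,0,0,1],[0,0,0.7,0,0,0,1],[0,0,0.7,0,0,0,1],[0,0,0,0,0,0,1],[0,0,0,0,0,0,1],[0,0,0,0,0,0,1]]]' 
python3 -c "
from go import *
B[:]=[.4850,.0975]
to([.4722,.0579,.09],-.285)
snap('wrist','w14')
cropf('w14',(180,100,345,185),4,'w14c')
"
```

```text
clock: 16.8
tool_pos: [0.4742, 0.0573, 0.1139]
tool_rot: [0.99, -0.143, 0.002, 0.0]
wrist_force: [0.2, 0.1, -1.1]
finger_gap: 0.0106
t 16.8 pos [0.4742 0.0573 0.1139] yaw -0.2863 tilt [ 0.0031 -0.0007] F [ 0.2  0.1 -1.1] gap 0.0106
shift units [-0.071  0.001  0.798] mm [-2.1  0.  23.9]
turn units [-0.002 -0.045 -0.019]
tcp in box mm 1.0 -41.6 113.9
```

View pics/w14c.png

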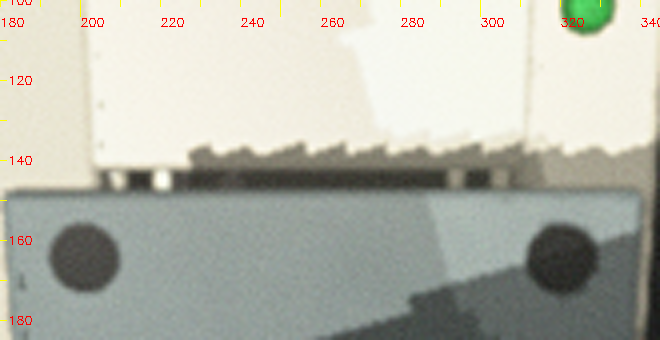

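```bash
python3 -c "
from rel import *
rel('w14',.1139,[(201.0,164.3),(320.3,164.3)],[(203,142.1),(311.6,142.1)])"; python3 -m creep '[[[0,0,0,0,0,0,1],[0,0,0,0,0,0,1],[0,0,0,0,0,0,1],[0,0,0,0,0,0,1]]]';  python3 -c "
from go import *
to([.4722,.0579,.09],-.285)"
```

```text
dot span 56.62416675415777 yaw -0.2876030759022237 bay width 69.26752051851062 yaw -0.28737321989130776
cover minus bay (box axes, mm) [ 1.88  0.16 55.2 ]
cover world [0.4758 0.0576 0.1072] bay world [0.4739 0.058  0.052 ]
clock: 17.25
tool_pos: [0.4733, 0.0573, 0.1126]
tool_rot: [0.99, -0.143, 0.0, 0.0]
wrist_force: [0.4, -0.2, -2.2]
finger_gap: 0.0107
t 17.25 pos [0.4733 0.0573 0.1126] yaw -0.2865 tilt [ 0.0008 -0.0008] F [ 0.4 -0.2 -2.2] gap 0.0107
shift units [-0.041 -0.01   0.754] mm [-1.2 -0.3 22.6]
turn units [ 0.008 -0.014 -0.022]
tcp in box mm 0.5 -41.2 112.6
```

```bash
python3 -m creep '[[[-0.02,0,0.2,0,0,0,1],[0,0,0.2,0,0,0,1],[0,0,0.2,0,0,0,1],[0,0,0.1,0,0,0,1],[0,0,0,0,0,0,1],[0,0,0,0,0,0,1],[0,0,0,0,0,0,1]]]';  python3 -c "
from go import *
to([.4722,.0579,.0707],-.286)
snap('wrist','w15')
cropf('w15',(180,120,345,195),4,'w15c')"
```

```text
clock: 17.95
tool_pos: [0.4729, 0.0575, 0.0917]
tool_rot: [0.99, -0.143, 0.001, 0.0]
wrist_force: [0.7, -0.1, -1.4]
finger_gap: 0.0102
t 17.95 pos [0.4729 0.0575 0.0917] yaw -0.2865 tilt [ 0.0011 -0.0007] F [ 0.7 -0.1 -1.4] gap 0.0102
shift units [-0.027 -0.008  0.701] mm [-0.8 -0.2 21. ]
turn units [ 0.006 -0.018 -0.008]
tcp in box mm 0.0 -41.1 91.7
```

View pics/w15c.png

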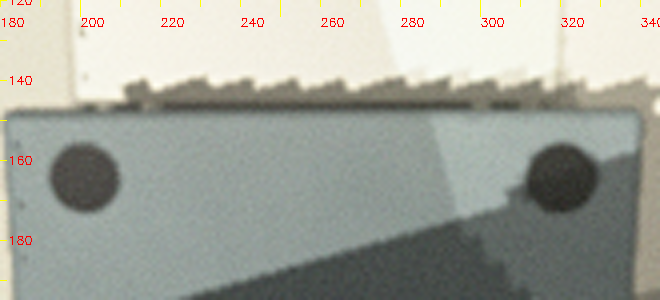

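```bash
python3 -m creep '[[[-0.025,-0.005,0.1,0,0,0,1],[0,0,0.1,0,0,0,1],[0,0,0.1,0,0,0,1],[0,0,0.1,0,0,0,1],[0,0,0,0,0,0,1],[0,0,0,0,0,0,1]]]';  python3 -c "
from go import *
to([.4722,.0579,.0707],-.286)"
```

```text
clock: 18.6
tool_pos: [0.4719, 0.0578, 0.0793]
tool_rot: [0.99, -0.143, 0.0, 0.0]
wrist_force: [-0.9, 0.6, -0.5]
finger_gap: 0.0101
t 18.6 pos [0.4719 0.0578 0.0793] yaw -0.2865 tilt [ 0.0001 -0.0008] F [-0.9  0.6 -0.5] gap 0.0101
shift units [ 0.009 -0.007  0.285] mm [ 0.3 -0.2  8.6]
turn units [ 0.01  -0.005 -0.008]
tcp in box mm -1.0 -41.1 79.3
```

```bash
python3 -m creep '[[[0,0,0.08,0,0,0,1],[0,0,0.08,0,0,0,1],[0,0,0.05,0,0,0,1],[0,0,0,0,0,0,1],[0,0,0,0,0,0,1]]]';  python3 -c "
from go import *
to([.4722,.0579,.0707],-.286)
snap('scene','s16',(170,130,310,250),5)"
```

```text
clock: 19.1
tool_pos: [0.472, 0.0578, 0.0731]
tool_rot: [0.99, -0.143, 0.0, 0.0]
wrist_force: [-0.3, -0.3, -1.3]
finger_gap: 0.0102
t 19.1 pos [0.472  0.0578 0.0731] yaw -0.2865 tilt [ 0.0004 -0.0008] F [-0.3 -0.3 -1.3] gap 0.0102
shift units [ 0.007 -0.006  0.08 ] mm [ 0.2 -0.2  2.4]
turn units [ 0.009 -0.008 -0.008]
tcp in box mm -1.0 -41.1 73.1
```

View pics/s16.png

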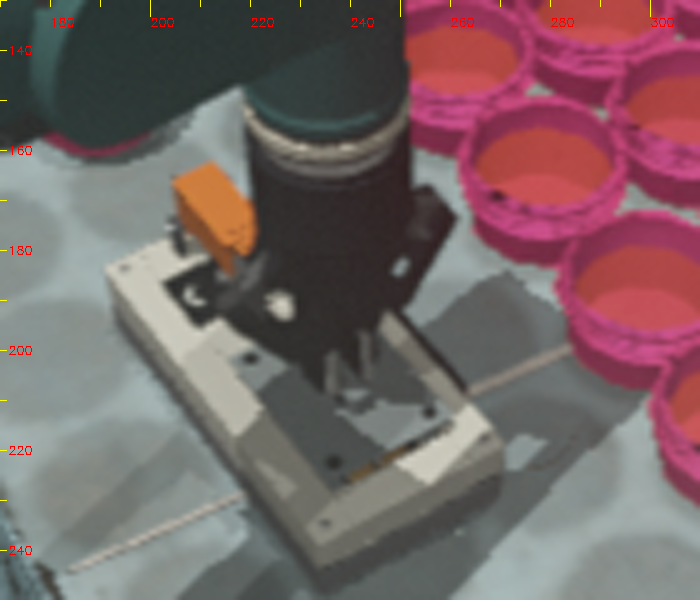

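```bash
python3 -m creep '[[[0,0,0.05,0,0,0,1],[0,0,0.05,0,0,0,1],[0,0,0,0,0,0,1],[0,0,0,0,0,0,1]]]';  python3 -c "
from go import *
to([.4722,.0579,.0707],-.286)"
python3 -m creep '[[[0,0,0,0,0,0,0.6],[0,0,0,0,0,0,0.3],[0,0,0,0,0,0,0.3],[0,0,-0.5,0,0,0,0.3],[0,0,-1,0,0,0,0.3],[0,0,-1,0,0,0,0.3],[0,0,-1,0,0,0,0.3],[0,0,0,0,0,0,0.6]]]' 30
python3 -c "
from go import *
B[:]=[.4850,.0975]
to(b2w(-28.2,-2,100),-.286)
snap('wrist','w17',(180,140,340,290),5)
snap('scene','s17',(190,150,300,250),6)"
```

```text
clock: 19.55
tool_pos: [0.4724, 0.0578, 0.0713]
tool_rot: [0.99, -0.143, 0.001, 0.0]
wrist_force: [-2.2, -0.0, 5.2]
finger_gap: 0.0103
t 19.55 pos [0.4724 0.0578 0.0713] yaw -0.2865 tilt [ 0.0016 -0.0007] F [-2.2 -0.   5.2] gap 0.0103
shift units [-0.006 -0.001  0.02 ] mm [-0.2 -0.   0.6]
turn units [ 0.003 -0.025 -0.008]
tcp in box mm -0.6 -40.9 71.3
clock: 20.35
tool_pos: [0.4748, 0.0579, 0.1802]
tool_rot: [0.99, -0.143, 0.005, -0.0]
wrist_force: [0.7, 0.4, -0.3]
finger_gap: 0.0178
t 20.35 pos [0.4748 0.0579 0.1802] yaw -0.2865 tilt [ 0.0104 -0.0008] F [ 0.7  0.4 -0.3] gap 0.0178
shift units [-1.013 -1.291  2.666] mm [-30.4 -38.7  80. ]
turn units [-0.032 -0.146 -0.007]
tcp in box mm 1.4 -40.9 180.2
```

View pics/w17.png

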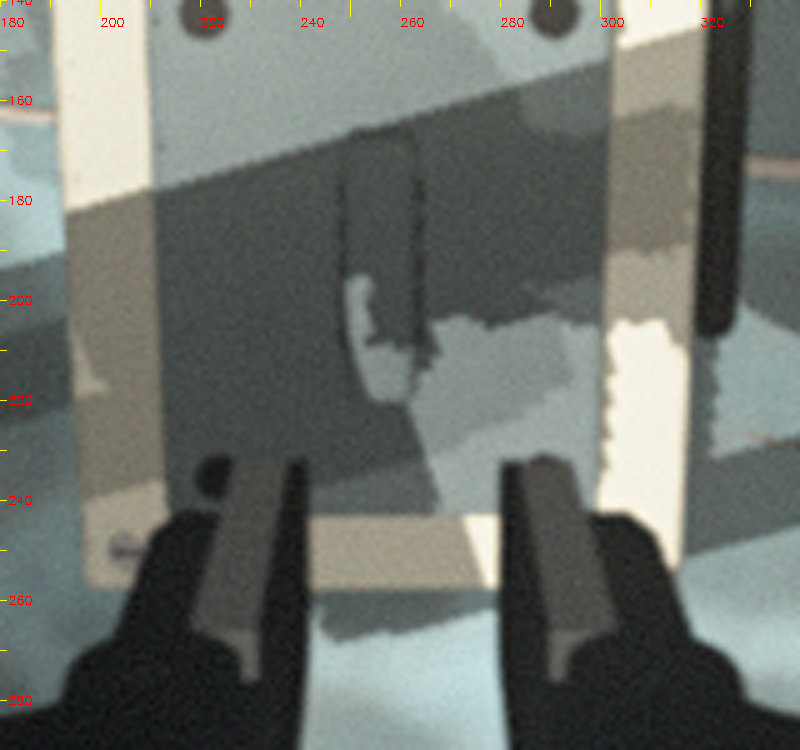

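View pics/s17.png

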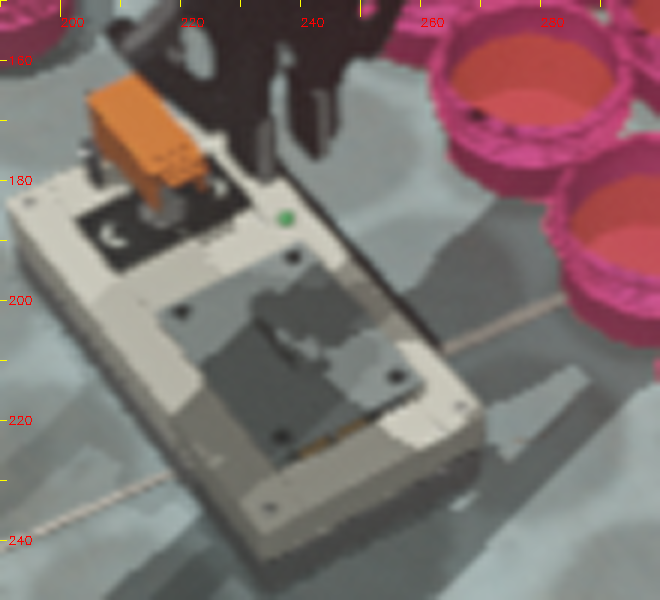

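```bash
sed -i 's/^B=.*/B=np.array([.48405,.0982]);BY=-.286/' go.py
python3 -m creep '[[[-0.47,-0.66,0,0,0,0,1],[-0.47,-0.66,0,0,0,0,1],[0,0,0.9,0,0,0,1],[0,0,0.9,0,0,0,1],[0,0,0.9,0,0,0,1],[0,0,0.4,0,0,0,1],[0,0,0,0,0,0,1],[0,0,0,0,0,0,1]]]' 30
python3 -c "
from go import *
to(b2w(-28.2,-2,64),-.286)
snap('wrist','w18')"
```

```text
clock: 21.25
tool_pos: [0.4563, 0.1037, 0.0822]
tool_rot: [0.99, -0.143, 0.0, 0.0]
wrist_force: [0.8, 0.0, 0.1]
finger_gap: 0.0003
t 21.25 pos [0.4563 0.1037 0.0822] yaw -0.2867 tilt [ 0.0003 -0.0008] F [0.8 0.  0.1] gap 0.0003
shift units [-0.001 -0.018  0.608] mm [-0.  -0.6 18.2]
turn units [ 0.009 -0.008 -0.009]
tcp in box mm -28.2 -2.5 82.2
```

View pics/w18.png

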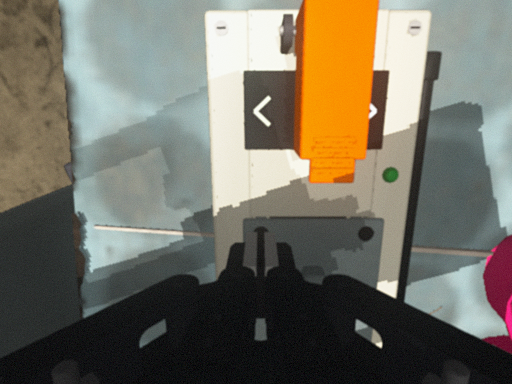

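```bash
python3 -m creep '[[[0,0,0.2,0,0,0,1],[0,0,0.2,0,0,0,1],[0,0,0.1,0,0,0,1],[0,0,0.1,0,0,0,1]]]'
python3 -m creep '[[[0,0,0.07,0,0,0,1],[0,0,0,0,0,0,1]]]'
python3 -m creep '[[[0,0,0.07,0,0,0,1],[0,0,0,0,0,0,1]]]'
```

```text
clock: 21.7
tool_pos: [0.4561, 0.1038, 0.0641]
tool_rot: [0.99, -0.143, 0.0, 0.0]
wrist_force: [-2.3, 0.4, 7.1]
finger_gap: -0.0001
clock: 21.9
tool_pos: [0.456, 0.1042, 0.0628]
tool_rot: [0.99, -0.143, 0.0, -0.0]
wrist_force: [-2.4, 0.8, 3.8]
finger_gap: -0.0001
clock: 22.1
tool_pos: [0.4562, 0.1039, 0.0601]
tool_rot: [0.99, -0.143, 0.0, 0.0]
wrist_force: [-0.3, -0.4, -0.0]
finger_gap: 0.0003
```

```bash
python3 -m creep '[[[0,0,0.07,0,0,0,1],[0,0,0,0,0,0,1]]]'
python3 -m creep '[[[0,0,0.07,0,0,0,1],[0,0,0,0,0,0,1]]]'
python3 -m creep '[[[0,0,0.07,0,0,0,1],[0,0,0,0,0,0,1]]]'
```

```text
clock: 22.3
tool_pos: [0.4566, 0.1037, 0.0582]
tool_rot: [0.99, -0.143, 0.001, 0.0]
wrist_force: [-0.4, -0.1, 2.7]
finger_gap: 0.0003
clock: 22.5
tool_pos: [0.457, 0.1037, 0.0577]
tool_rot: [0.99, -0.143, 0.001, 0.0]
wrist_force: [-3.3, -0.6, 9.7]
finger_gap: -0.0001
clock: 22.7
tool_pos: [0.4573, 0.1037, 0.0573]
tool_rot: [0.99, -0.143, 0.002, 0.0]
wrist_force: [-6.7, -1.1, 19.5]
finger_gap: 0.0
```

```bash
python3 -c "
from go import *
snap('scene','s19',(190,150,300,250),6)"
```

```text
(no output)
```

View pics/s19.png

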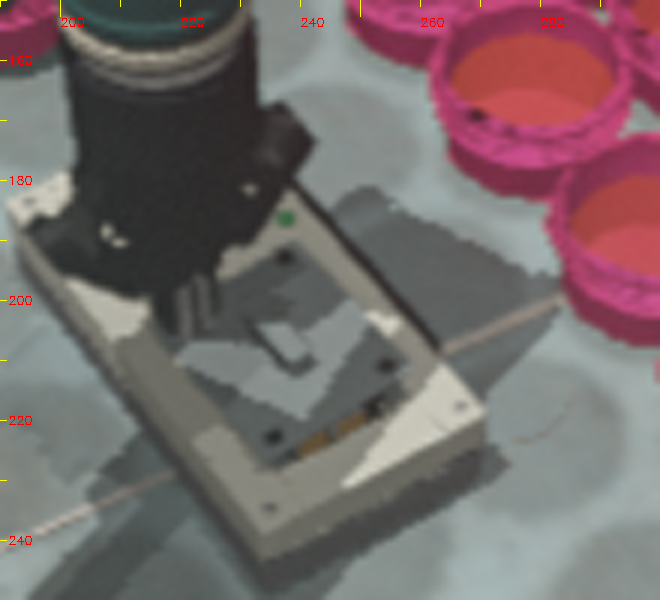

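```bash
python3 -m creep '[[[0,0,-0.8,0,0,0,1],[0.94,0,0,0,0,0,1],[0.94,0,0,0,0,0,1],[0,0,0,0,0,0,1],[0,0,0,0,0,0,1],[0,0,0,0,0,0,1]]]'
python3 -c "
from go import *
to(b2w(28.2,-2,64),-.286)"
```

```text
clock: 23.35
tool_pos: [0.5091, 0.088, 0.0768]
tool_rot: [0.99, -0.143, -0.001, 0.0]
wrist_force: [-0.2, -0.4, 0.4]
finger_gap: 0.0002
t 23.35 pos [0.5091 0.088  0.0768] yaw -0.2864 tilt [-0.0016 -0.0007] F [-0.2 -0.4  0.4] gap 0.0002
shift units [ 0.043 -0.025  0.428] mm [ 1.3 -0.8 12.8]
turn units [ 0.016  0.019 -0.006]
tcp in box mm 26.9 -2.7 76.8
```

```bash
python3 -m creep '[[[0.02,-0.02,0.2,0,0,0,1],[0,0,0.2,0,0,0,1],[0,0,0.1,0,0,0,1],[0,0,0,0,0,0,1]]]'
python3 -m creep '[[[0,0,0.07,0,0,0,1],[0,0,0,0,0,0,1]]]'
python3 -m creep '[[[0,0,0.07,0,0,0,1],[0,0,0,0,0,0,1]]]'
```

```text
clock: 23.75
tool_pos: [0.5107, 0.0883, 0.0623]
tool_rot: [0.99, -0.143, 0.0, 0.0]
wrist_force: [0.3, -0.1, 0.5]
finger_gap: -0.0
clock: 23.95
tool_pos: [0.5103, 0.0882, 0.0599]
tool_rot: [0.99, -0.143, -0.0, 0.0]
wrist_force: [-0.8, 0.4, -0.0]
finger_gap: -0.0003
clock: 24.15
tool_pos: [0.5104, 0.0881, 0.0578]
tool_rot: [0.99, -0.143, -0.0, 0.001]
wrist_force: [-0.4, 0.2, -0.9]
finger_gap: 0.0004
```

```bash
python3 -m creep '[[[0,0,0.07,0,0,0,1],[0,0,0,0,0,0,1]]]'
python3 -m creep '[[[0,0,0.07,0,0,0,1],[0,0,0,0,0,0,1]]]'
python3 -m creep '[[[0,0,0.07,0,0,0,1],[0,0,0,0,0,0,1]]]'
python3 -c "
from go import *
snap('scene','s20',(190,150,300,250),6);snap('wrist','w20')"
```

```text
clock: 24.35
tool_pos: [0.5108, 0.0882, 0.0573]
tool_rot: [0.99, -0.143, 0.0, 0.0]
wrist_force: [-2.7, -0.9, 5.2]
finger_gap: -0.0005
clock: 24.55
tool_pos: [0.511, 0.0882, 0.057]
tool_rot: [0.99, -0.143, 0.0, 0.0]
wrist_force: [-6.8, -1.1, 13.7]
finger_gap: 0.0002
clock: 24.75
tool_pos: [0.5111, 0.0882, 0.0567]
tool_rot: [0.99, -0.143, 0.001, 0.0]
wrist_force: [-8.8, -1.0, 22.1]
finger_gap: -0.0001
```

View pics/s20.png

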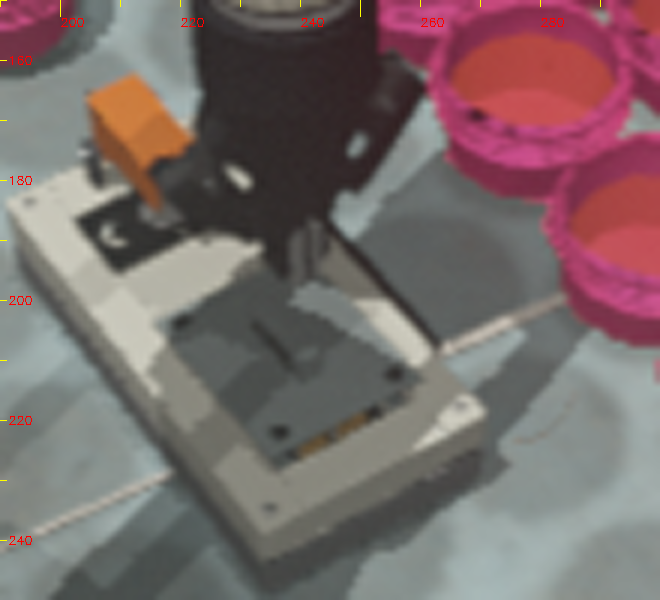

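View pics/w20.png

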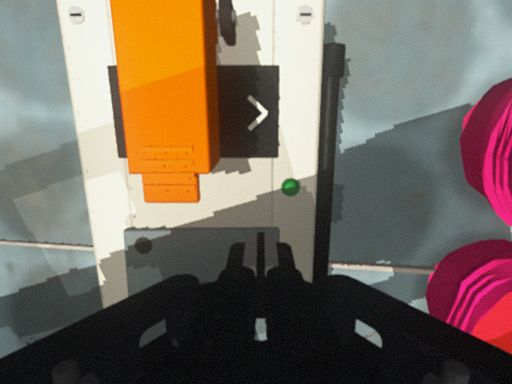

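```bash
python3 -m creep '[[[0,0,-1,0,0,0,1],[0,0.9,0,0,0,0,1],[0,0.9,0,0,0,0,1],[0,0.87,0,0,0,0,1],[0,0,0,0,0,0,1],[0,0,0,0,0,0,1],[0,0,0,0,0,0,1]]]'
python3 -c "
from go import *
to(b2w(28.2,-82,64),-.286)
snap('wrist','w21')"
```

```text
clock: 25.55
tool_pos: [0.4885, 0.012, 0.0821]
tool_rot: [0.99, -0.143, 0.0, 0.0]
wrist_force: [0.6, 0.0, -0.8]
finger_gap: 0.0
t 25.55 pos [0.4885 0.012  0.0821] yaw -0.2861 tilt [ 0.0006 -0.0003] F [ 0.6  0.  -0.8] gap 0.0
shift units [-0.014  0.019  0.605] mm [-0.4  0.6 18.1]
turn units [ 0.001 -0.01  -0.001]
tcp in box mm 28.6 -81.4 82.1
```

View pics/w21.png

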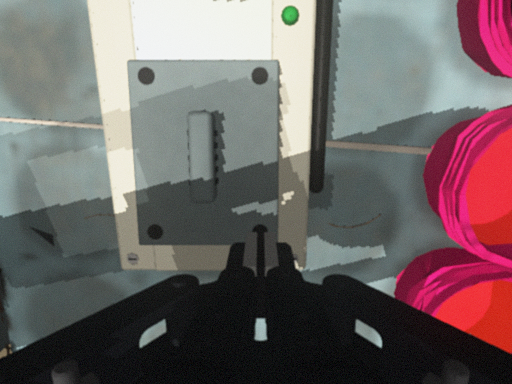

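```bash
python3 -m creep '[[[0,0,0.2,0,0,0,1],[0,0,0.2,0,0,0,1],[0,0,0.1,0,0,0,1],[0,0,0.1,0,0,0,1]]]'
for i in 1; do python3 -m creep '[[[0,0,0.07,0,0,0,1],[0,0,0,0,0,0,1]]]'
python3 -m creep '[[[0,0,0.07,0,0,0,1],[0,0,0,0,0,0,1]]]'
python3 -m creep '[[[0,0,0.07,0,0,0,1],[0,0,0,0,0,0,1]]]'; done
```

```text
clock: 26.0
tool_pos: [0.4881, 0.0117, 0.0641]
tool_rot: [0.99, -0.143, -0.0, 0.0]
wrist_force: [-4.0, 0.9, 10.8]
finger_gap: 0.0001
clock: 26.2
tool_pos: [0.4885, 0.0114, 0.0633]
tool_rot: [0.99, -0.143, 0.001, 0.0]
wrist_force: [-2.0, -0.4, 6.7]
finger_gap: 0.0001
clock: 26.4
tool_pos: [0.4889, 0.011, 0.0612]
tool_rot: [0.99, -0.143, 0.001, 0.001]
wrist_force: [-1.4, -1.4, 5.1]
finger_gap: -0.0003
clock: 26.6
tool_pos: [0.4885, 0.0114, 0.0577]
tool_rot: [0.99, -0.143, 0.001, 0.0]
wrist_force: [0.8, -1.1, 2.0]
finger_gap: 0.0002
```

Clip is going in; press to the stop.

```bash
python3 -m creep '[[[0,0,0.07,0,0,0,1],[0,0,0,0,0,0,1]]]'
python3 -m creep '[[[0,0,0.07,0,0,0,1],[0,0,0,0,0,0,1]]]'
python3 -m creep '[[[0,0,0.05,0,0,0,1],[0,0,0,0,0,0,1]]]'
python3 -m creep '[[[0,0,-0.9,0,0,0,1],[-0.94,0,0,0,0,0,1],[-0.94,0,0,0,0,0,1],[0,0,0,0,0,0,1],[0,0,0,0,0,0,1],[0,0,0,0,0,0,1]]]'
python3 -c "
from go import *
to(b2w(-28.2,-82,64),-.286)
snap('wrist','w22')"
```

```text
clock: 26.8
tool_pos: [0.4887, 0.0113, 0.0574]
tool_rot: [0.99, -0.143, 0.001, 0.0]
wrist_force: [-2.7, -0.2, 9.7]
finger_gap: 0.0002
clock: 27.0
tool_pos: [0.4888, 0.0113, 0.057]
tool_rot: [0.99, -0.143, 0.001, 0.0]
wrist_force: [-7.2, 0.0, 18.2]
finger_gap: -0.0
clock: 27.2
tool_pos: [0.4889, 0.0113, 0.0568]
tool_rot: [0.99, -0.143, 0.001, 0.001]
wrist_force: [-8.8, -0.4, 23.1]
finger_gap: 0.0005
clock: 27.8
tool_pos: [0.4349, 0.0272, 0.0792]
tool_rot: [0.99, -0.143, 0.001, 0.0]
wrist_force: [-0.3, 0.4, 0.4]
finger_gap: -0.0002
t 27.8 pos [0.4349 0.0272 0.0792] yaw -0.2866 tilt [ 0.0011 -0.0008] F [-0.3  0.4  0.4] gap -0.0002
shift units [-0.037  0.001  0.505] mm [-1.1  0.  15.2]
turn units [ 0.007 -0.019 -0.009]
tcp in box mm -27.1 -82.0 79.2
```

View pics/w22.png

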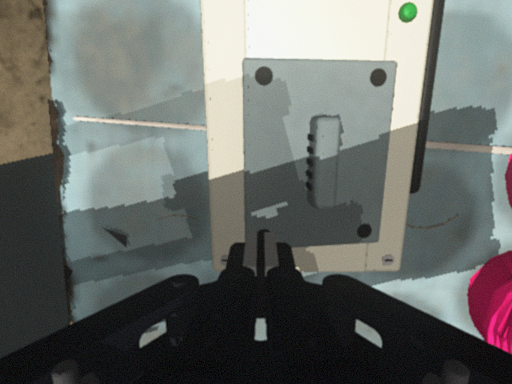

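```bash
python3 -m creep '[[[0,0,0.2,0,0,0,1],[0,0,0.2,0,0,0,1],[0,0,0.1,0,0,0,1],[0,0,0,0,0,0,1]]]'
python3 -m creep '[[[0,0,0.07,0,0,0,1],[0,0,0,0,0,0,1]]]'
python3 -m creep '[[[0,0,0.07,0,0,0,1],[0,0,0,0,0,0,1]]]'
python3 -m creep '[[[0,0,0.07,0,0,0,1],[0,0,0,0,0,0,1]]]'
python3 -m creep '[[[0,0,0.05,0,0,0,1],[0,0,0,0,0,0,1]]]'
```

```text
clock: 28.25
tool_pos: [0.4343, 0.0271, 0.0644]
tool_rot: [0.99, -0.143, -0.0, 0.0]
wrist_force: [-2.3, -0.2, 5.5]
finger_gap: -0.0002
clock: 28.45
tool_pos: [0.4342, 0.0271, 0.0629]
tool_rot: [0.99, -0.143, -0.0, 0.001]
wrist_force: [-3.6, -0.4, 6.4]
finger_gap: -0.0
clock: 28.65
tool_pos: [0.4341, 0.0271, 0.0599]
tool_rot: [0.99, -0.143, -0.0, 0.001]
wrist_force: [-0.6, -0.4, -0.0]
finger_gap: 0.0001
clock: 28.85
tool_pos: [0.4343, 0.0273, 0.0574]
tool_rot: [0.99, -0.143, 0.0, 0.0]
wrist_force: [0.3, -0.0, -1.5]
finger_gap: 0.0001
clock: 29.05
tool_pos: [0.4344, 0.0273, 0.057]
tool_rot: [0.99, -0.143, 0.0, 0.0]
wrist_force: [-2.3, 0.5, 5.1]
finger_gap: -0.0002
```

```bash
python3 -m creep '[[[0,0,0.07,0,0,0,1],[0,0,0.05,0,0,0,1],[0,0,0,0,0,0,1]]]'
python3 -m creep '[[[0,0,-0.9,0,0,0,1],[0,0,-1,0,0,0,1],[0,0,-1,0,0,0,1],[0,0,-1,0,0,0,1],[0,0,0,0,0,0,1],[0,0,0,0,0,0,1]]]'
python3 -c "
from go import *
to(b2w(-28.2,-2,64),-.286)
snap('wrist','w23')
snap('scene','s23',(190,150,300,250),6)
cropf('w23',(190,110,340,250),5,'w23c')"
```

```text
clock: 29.35
tool_pos: [0.4346, 0.0274, 0.0565]
tool_rot: [0.99, -0.143, 0.0, 0.0]
wrist_force: [-10.0, -0.6, 22.1]
finger_gap: 0.0001
clock: 29.95
tool_pos: [0.4345, 0.0274, 0.17]
tool_rot: [0.99, -0.143, 0.001, 0.0]
wrist_force: [-1.2, -0.1, -1.0]
finger_gap: 0.0004
t 29.95 pos [0.4345 0.0274 0.17  ] yaw -0.2864 tilt [ 0.0016 -0.0008] F [-1.2 -0.1 -1. ] gap 0.0004
shift units [-0.028 -2.665  3.532] mm [ -0.8 -79.9 106. ]
turn units [ 0.005 -0.026 -0.006]
tcp in box mm -27.6 -81.9 170.0
```

View pics/w23.png

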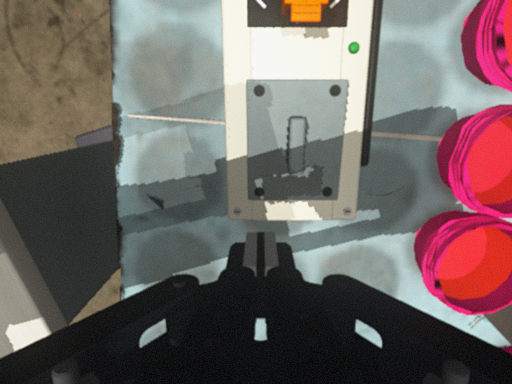

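View pics/s23.png

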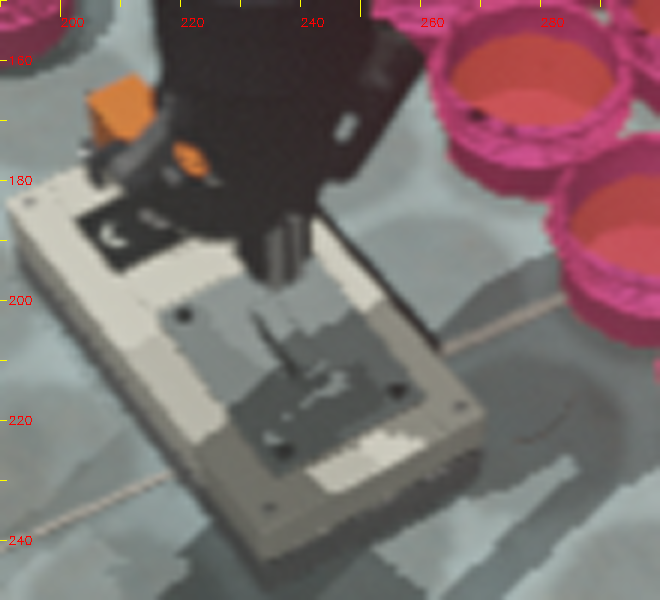

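```bash
python3 -m creep '[[[-0.02,-0.9,0,0,0,0,1],[0,-0.9,0.6,0,0,0,1],[0,-0.86,0.7,0,0,0,1],[0,0,0.9,0,0,0,1],[0,0,0.9,0,0,0,1],[0,0,0,0,0,0,1],[0,0,0,0,0,0,1]]]'
python3 -c "
from go import *
to(b2w(-28.2,-2,57.3),-.286)"
```

```text
clock: 30.75
tool_pos: [0.4551, 0.1039, 0.0755]
tool_rot: [0.99, -0.143, -0.001, 0.001]
wrist_force: [-0.2, 0.5, 0.7]
finger_gap: -0.0
t 30.75 pos [0.4551 0.1039 0.0755] yaw -0.2866 tilt [-0.003  -0.0011] F [-0.2  0.5  0.7] gap -0.0
shift units [ 0.04  -0.023  0.606] mm [ 1.2 -0.7 18.2]
turn units [ 0.027  0.037 -0.008]
tcp in box mm -29.4 -2.7 75.5
```

```bash
python3 -m creep '[[[0.02,0,0.2,0,0,0,1],[0,0,0.2,0,0,0,1],[0,0,0.1,0,0,0,1],[0,0,0,0,0,0,1]]]'
python3 -m creep '[[[0,0,0.05,0,0,0,1],[0,0,0,0,0,0,1]]]'
python3 -m creep '[[[0,0,0.05,0,0,0,1],[0,0,0,0,0,0,1]]]'
```

```text
clock: 31.15
tool_pos: [0.4581, 0.1039, 0.0637]
tool_rot: [0.99, -0.143, 0.002, -0.0]
wrist_force: [-1.1, -0.5, 7.6]
finger_gap: 0.0001
clock: 31.35
tool_pos: [0.4583, 0.104, 0.0628]
tool_rot: [0.99, -0.143, 0.002, -0.0]
wrist_force: [-1.2, -0.3, 6.6]
finger_gap: -0.0001
clock: 31.55
tool_pos: [0.4581, 0.1042, 0.0607]
tool_rot: [0.99, -0.143, 0.002, -0.001]
wrist_force: [0.5, 1.1, 3.2]
finger_gap: -0.0003
```

```bash
python3 -m creep '[[[0,0,0.07,0,0,0,1],[0,0,0,0,0,0,1]]]'
python3 -m creep '[[[0,0,0.07,0,0,0,1],[0,0,0,0,0,0,1]]]'
python3 -m creep '[[[0,0,0.05,0,0,0,1],[0,0,0,0,0,0,1]]]'
```

```text
clock: 31.75
tool_pos: [0.4565, 0.1037, 0.0562]
tool_rot: [0.99, -0.143, -0.0, 0.001]
wrist_force: [0.7, 0.2, -0.3]
finger_gap: 0.0002
clock: 31.95
tool_pos: [0.4566, 0.1037, 0.0559]
tool_rot: [0.99, -0.143, -0.0, 0.001]
wrist_force: [-5.1, -1.0, 10.5]
finger_gap: -0.0
clock: 32.15
tool_pos: [0.4566, 0.1037, 0.0558]
tool_rot: [0.99, -0.143, 0.0, 0.001]
wrist_force: [-7.4, -1.3, 16.7]
finger_gap: 0.0002
```

```bash
python3 -m creep '[[[0,0,-0.6,0,0,0,1],[0.94,0,0,0,0,0,1],[0.94,0,0,0,0,0,1],[0,0,0,0,0,0,1],[0,0,0.2,0,0,0,1],[0,0,0.1,0,0,0,1],[0,0,0,0,0,0,1]]]'
python3 -c "
from go import *
to(b2w(28.2,-2,57.3),-.286)"
```

```text
clock: 32.85
tool_pos: [0.5092, 0.0881, 0.0606]
tool_rot: [0.99, -0.143, -0.001, 0.001]
wrist_force: [0.8, 0.2, -1.1]
finger_gap: -0.0
t 32.85 pos [0.5092 0.0881 0.0606] yaw -0.2861 tilt [-0.0027 -0.0009] F [ 0.8  0.2 -1.1] gap -0.0
shift units [ 0.042 -0.02   0.11 ] mm [ 1.3 -0.6  3.3]
turn units [ 0.023  0.033 -0.002]
tcp in box mm 26.9 -2.6 60.6
```

```bash
python3 -m creep '[[[0,0,0.07,0,0,0,1],[0,0,0,0,0,0,1]]]'
python3 -m creep '[[[0,0,0.07,0,0,0,1],[0,0,0,0,0,0,1]]]'
python3 -m creep '[[[0,0,0.07,0,0,0,1],[0,0,0,0,0,0,1]]]'
```

```text
clock: 33.05
tool_pos: [0.5103, 0.0881, 0.0597]
tool_rot: [0.99, -0.143, 0.0, 0.0]
wrist_force: [-0.7, -0.5, -0.9]
finger_gap: 0.0001
clock: 33.25
tool_pos: [0.5107, 0.088, 0.0577]
tool_rot: [0.99, -0.143, 0.0, 0.0]
wrist_force: [-0.1, 0.5, 0.8]
finger_gap: 0.0
clock: 33.45
tool_pos: [0.5112, 0.088, 0.0561]
tool_rot: [0.99, -0.143, 0.001, 0.0]
wrist_force: [-0.0, 0.1, 1.6]
finger_gap: 0.0002
```

Corner 2 is low (contact at 0.056). Press firmly, then probe 4 and 3.

```bash
python3 -m creep '[[[0,0,0.07,0,0,0,1],[0,0,0.07,0,0,0,1],[0,0,0,0,0,0,1]]]'
python3 -m creep '[[[0,0,-1,0,0,0,1],[0,0.9,0,0,0,0,1],[0,0.9,0,0,0,0,1],[0,0.87,0,0,0,0,1],[0,0,0,0,0,0,1],[0,0,0.3,0,0,0,1],[0,0,0.2,0,0,0,1],[0,0,0,0,0,0,1]]]'
python3 -m creep '[[[0,0,0.1,0,0,0,1],[0,0,0,0,0,0,1]]]'
```

```text
clock: 33.75
tool_pos: [0.5114, 0.088, 0.0559]
tool_rot: [0.99, -0.143, 0.001, 0.0]
wrist_force: [-9.3, -0.0, 19.7]
finger_gap: -0.0003
clock: 34.55
tool_pos: [0.4872, 0.012, 0.0647]
tool_rot: [0.99, -0.142, -0.001, 0.0]
wrist_force: [-0.2, -0.3, 0.2]
finger_gap: -0.0001
clock: 34.75
tool_pos: [0.4881, 0.0116, 0.0631]
tool_rot: [0.99, -0.142, -0.0, 0.0]
wrist_force: [-0.5, 0.0, -0.2]
finger_gap: 0.0004
```

```bash
python3 -c "
from go import *
to(b2w(28.2,-82,57.3),-.286)"
python3 -m creep '[[[0,0,0.07,0,0,0,1],[0,0,0,0,0,0,1]]]'
python3 -m creep '[[[0,0,0.07,0,0,0,1],[0,0,0,0,0,0,1]]]'
```

```text
t 34.75 pos [0.4881 0.0116 0.0631] yaw -0.2857 tilt [-0.0004 -0.0006] F [-0.5  0.  -0.2] gap 0.0004
shift units [-0.004  0.002  0.192] mm [-0.1  0.1  5.8]
turn units [0.01  0.003 0.005]
tcp in box mm 28.3 -81.9 63.1
clock: 34.95
tool_pos: [0.4882, 0.0113, 0.0613]
tool_rot: [0.99, -0.143, 0.0, 0.0]
wrist_force: [0.2, -0.3, -0.0]
finger_gap: -0.0001
clock: 35.15
tool_pos: [0.4881, 0.0111, 0.0592]
tool_rot: [0.99, -0.143, 0.0, 0.0]
wrist_force: [0.4, -0.2, -0.7]
finger_gap: -0.0001
```

```bash

python3 -m creep '[[[0,0,0.07,0,0,0,1],[0,0,0,0,0,0,1]]]'
python3 -m creep '[[[0,0,0.05,0,0,0,1],[0,0,0,0,0,0,1]]]'
python3 -m creep '[[[0,0,0.07,0,0,0,1],[0,0,0.05,0,0,0,1],[0,0,0,0,0,0,1]]]'
python3 -m creep '[[[0,0,-0.6,0,0,0,1],[-0.94,0,0,0,0,0,1],[-0.94,0,0,0,0,0,1],[0,0,0,0,0,0,1],[0,0,0.2,0,0,0,1],[0,0,0,0,0,0,1],[0,0,0,0,0,0,1]]]'
python3 -c "
from go import *
to(b2w(-28.2,-82,57.3),-.286)"
```

```text
clock: 35.35
tool_pos: [0.488, 0.0111, 0.057]
tool_rot: [0.99, -0.143, 0.0, 0.0]
wrist_force: [-0.2, -0.3, -0.3]
finger_gap: -0.0
clock: 35.55
tool_pos: [0.4884, 0.011, 0.056]
tool_rot: [0.99, -0.143, 0.001, 0.0]
wrist_force: [-0.6, 0.3, 1.4]
finger_gap: -0.0001
clock: 35.85
tool_pos: [0.4886, 0.011, 0.0558]
tool_rot: [0.99, -0.143, 0.001, 0.0]
wrist_force: [-7.6, 0.5, 17.1]
finger_gap: -0.0004
clock: 36.55
tool_pos: [0.4347, 0.0268, 0.0638]
tool_rot: [0.99, -0.143, 0.0, 0.0]
wrist_force: [0.5, -0.1, 0.6]
finger_gap: 0.0001
t 36.55 pos [0.4347 0.0268 0.0638] yaw -0.2869 tilt [ 0.0001 -0.0008] F [ 0.5 -0.1  0.6] gap 0.0001
shift units [-0.033 -0.015  0.218] mm [-1.  -0.4  6.5]
turn units [ 0.011 -0.005 -0.012]
tcp in box mm -27.2 -82.4 63.8
```

```bash

python3 -m creep '[[[0,0,0.07,0,0,0,1],[0,0,0,0,0,0,1]]]'
python3 -m creep '[[[0,0,0.07,0,0,0,1],[0,0,0,0,0,0,1]]]'
python3 -m creep '[[[0,0,0.07,0,0,0,1],[0,0,0,0,0,0,1]]]'
```

```text
clock: 36.75
tool_pos: [0.4344, 0.0269, 0.0617]
tool_rot: [0.99, -0.143, -0.0, 0.0]
wrist_force: [0.5, -0.6, -0.7]
finger_gap: -0.0001
clock: 36.95
tool_pos: [0.434, 0.027, 0.0596]
tool_rot: [0.99, -0.143, -0.0, 0.0]
wrist_force: [-1.0, 0.6, -0.5]
finger_gap: 0.0002
clock: 37.15
tool_pos: [0.4339, 0.027, 0.0575]
tool_rot: [0.99, -0.143, -0.0, 0.0]
wrist_force: [0.7, 0.3, -0.1]
finger_gap: 0.0
```

```bash

python3 -m creep '[[[0,0,0.07,0,0,0,1],[0,0,0.07,0,0,0,1],[0,0,0.05,0,0,0,1],[0,0,0,0,0,0,1]]]'
python3 -m creep '[[[0,0,-0.7,0,0,0,1],[0,-0.9,0,0,0,0,1],[0,-0.9,0,0,0,0,1],[0,-0.87,0,0,0,0,1],[0,0,0,0,0,0,1],[0,0,0.2,0,0,0,1],[0,0,0.1,0,0,0,1],[0,0,0,0,0,0,1]]]'
python3 -m creep '[[[0,0,0.07,0,0,0,1],[0,0,0,0,0,0,1]]]'
python3 -m creep '[[[0,0,0.05,0,0,0,1],[0,0,0,0,0,0,1]]]'
```

```text
clock: 37.55
tool_pos: [0.4345, 0.027, 0.0558]
tool_rot: [0.99, -0.143, 0.001, 0.0]
wrist_force: [-8.9, -0.0, 20.4]
finger_gap: -0.0
clock: 38.35
tool_pos: [0.4558, 0.103, 0.063]
tool_rot: [0.99, -0.143, -0.001, 0.001]
wrist_force: [0.3, -0.0, 0.1]
finger_gap: 0.0002
clock: 38.55
tool_pos: [0.4566, 0.1034, 0.0617]
tool_rot: [0.99, -0.143, 0.0, 0.0]
wrist_force: [-0.2, 0.2, -0.8]
finger_gap: -0.0004
clock: 38.75
tool_pos: [0.4567, 0.1037, 0.0604]
tool_rot: [0.99, -0.143, 0.0, 0.0]
wrist_force: [-0.7, 1.1, 0.1]
finger_gap: 0.0003
```

No contact at 0.060, so corner 1 has stayed down. Retreat and look.

```bash

python3 -m creep '[[[0,0,0.08,0,0,0,1],[0,0,0,0,0,0,1]]]'
python3 -m creep '[[[0,0,-1,0,0,0,1],[0,0,-1,0,0,0,1],[0,0,-1,0,0,0,1],[0,0,-1,0,0,0,1],[0,0.8,-1,0,0,0,1],[-1,1,0,0,0,0,1],[-1,1,0,0,0,0,1],[-1,1,0,0,0,0,1]]]'
python3 -m creep '[[[-1,0,0,0,0,0,1],[-1,0,0,0,0,0,1],[-1,0,0,0,0,0,1],[0,0,0,0,0,0,1],[0,0,0,0,0,0,1]]]'
python3 -c "
from go import *
to(b2w(0,-42,57.3),-.286)
snap('scene','s30',(180,140,300,250),6);snap('top','t30',(180,170,300,260),6)
c=cam('s30');print(proj(c,np.array([b2w(x,y-42,56) for x,y in [(-28.2,40),(28.2,40),(-28.2,-40),(28.2,-40)]])).round(1))
for th in (0,.1):
  a=np.array([-np.cos(th),np.sin(th)]);n=np.array([np.sin(th),np.cos(th)]);e=np.array([96,72])+62*a+29*n
  print(th,proj(c,b2w(0,e[0],e[1])).round(1))
"
```

```text
clock: 38.95
tool_pos: [0.4566, 0.1038, 0.0578]
tool_rot: [0.99, -0.143, 0.0, 0.0]
wrist_force: [-0.1, 0.4, -0.0]
finger_gap: 0.0001
clock: 39.75
tool_pos: [0.337, 0.0195, 0.2083]
tool_rot: [0.99, -0.142, 0.001, 0.001]
wrist_force: [-0.6, -0.1, 1.1]
finger_gap: 0.0001
clock: 40.25
tool_pos: [0.252, 0.0455, 0.2083]
tool_rot: [0.99, -0.142, 0.001, 0.0]
wrist_force: [0.9, -1.2, -0.5]
finger_gap: -0.0003
t 40.25 pos [0.252  0.0455 0.2083] yaw -0.2859 tilt [ 0.0028 -0.001 ] F [ 0.9 -1.2 -0.5] gap -0.0003
shift units [ 6.912 -2.466  5.054] mm [207.4 -74.  151.6]
turn units [ 0.002 -0.042  0.002]
tcp in box mm -207.8 -116.0 208.3
[[220.  204.4]
 [238.5 195.2]
 [236.6 225.1]
 [255.5 215.2]]
0 [221.2 179.5]
0.1 [220.4 177.1]
```

View pics/s30.png

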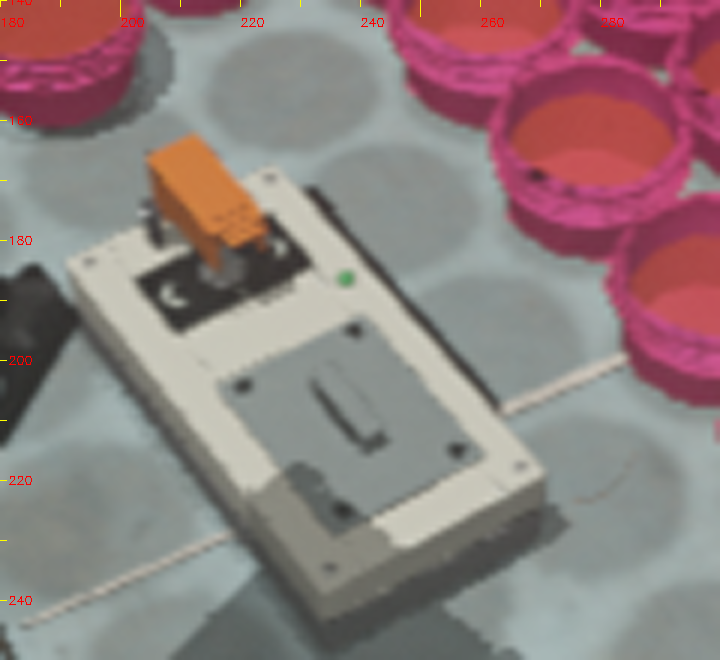

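View pics/s30_full.png

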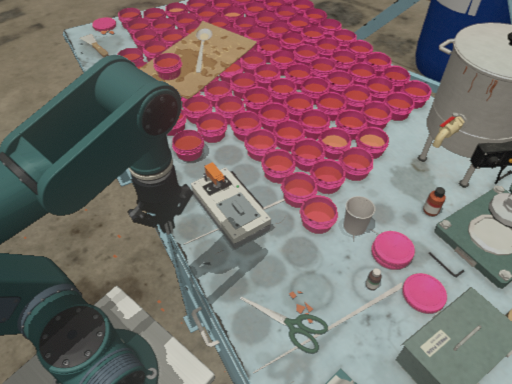

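View pics/t30.png

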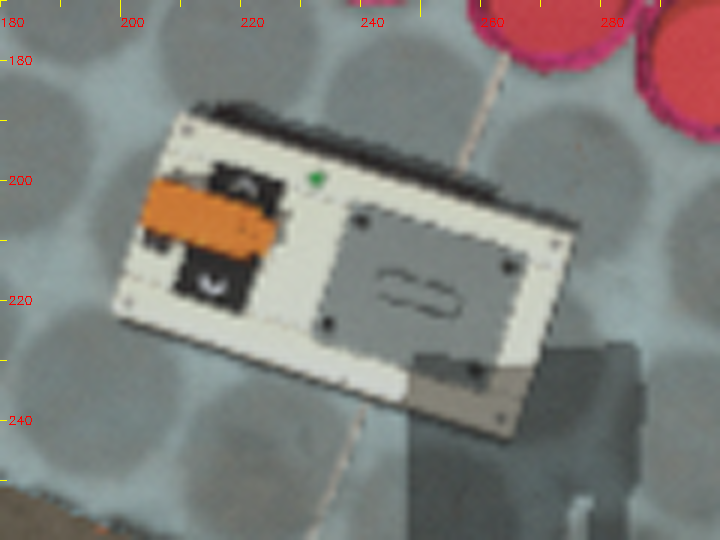

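```bash
python3 -c "
from station import *
print(finish_job())"
```

```text
the job is handed in; nothing more can be done
None
```

The job is done and handed in at about 40 s of the 70 s allowed. No verdict was reported.

**What I did:**
- I centred the selector by closing the jaws about its off position and letting go. The wrist camera then showed the lever upright.
- I pushed the guard over from behind until it fell shut.
- I gripped the cover by its rib, laid it in the bay and pressed the corners with the shut fingers.

**One thing went wrong on the way:** corner 1 was loose again after the first round of presses, found at about 64 mm tool height instead of 56 mm. I pressed it home, then went round the other three again. All four stopped at about 55.8 mm under 17 to 20 N, which matches 4 mm above the box top. Afterwards a light touch on corner 1 met nothing down to 57.8 mm, so it had stayed down.

**Last checks:**
- **Cover:** its four dots lay within about 0.7 px of where a flat cover should show, all offset the same way, so I saw no tilt.
- **Guard:** its end lay where it should be when shut, within about 1 px.
- **Selector:** it is hidden under the guard, so I judge it off from the earlier view and from the guard going fully down.
- **Tub, cup and bottle:** by eye they stand where they were in the first picture. I did not measure this.
- **Arm:** it stood clear of everything.

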